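# Dock, clamp and load the oil crate

## Robot

A 7-joint arm with a two-finger parallel gripper is mounted at the origin on the work surface. World frame = base frame: x ahead of the robot, y to its left, z up, the work surface at z = 0. Lengths are in m, angles in rad, forces in N, time in s.
With the tool pointing down it reaches from about 0.4 to 0.85 m from the base axis. Payload 10.4 kg.
Tool frame: the origin (TCP) lies at the very end of the fingers, on their centre line; the grasp point (between the pads) lies 19 mm behind it; z points along the fingers, y is the line along which they close (so a half turn about z gives the same grasp; the last joint's range is limited). The gripper opens to 85 mm and grips with 20 to 120 N. Pads are 22 mm wide; open, the fingers measure 114 mm over their backs; the gripper's body (76 mm by 85 mm) begins 54 mm behind the grasp point. The pads swing forward as they close: fully open they stand 13 mm farther back than shut.
Start: joints at [1.157, 0.332, -0.065, 1.46, 0.022, 1.35, -0.088], TCP at [0.238, -0.578, 0.231] pointing down, gripper open.
Joint ranges: [-2.6, 2.6], [-0.5, 2.12], [-1.47, 1.34], [0.16, 2.42], [-1.27, 4.41], [0.06, 2.06], [-2.6, 2.6]. Speed limits (rad/s): [2.22, 2.22, 2.79, 2.79, 3.14, 3.14, 3.14].

## Interface

Orientations are given as a unit quaternion [x, y, z, w].
In Python, from workcell import manip gives the robot as it stands.
- The arm moves only by the shell command python3 -m jog [FORCE], which reads ROWS from standard input. ROWS is a JSON list of rows, 1 to 20 of them, each an object with the fields ax, ay, az (a rotation vector in a scale on which 1.0 is pi rad), dx, dy, dz (the shift in shares of 0.8 m (1.0 is 0.8 m)), aperture (the opening from 0.0 (shut) to 1.0 (fully open)); a field left out counts as zero (the opening has to be given); each row is the pose to reach, as a shift and turn from the pose commanded when the command began, along the tool's axes at that moment; what a row does not reach only later rows make up. A row lasts 1/8 s, in which the tool goes at most 0.0625 m and 0.188 rad, less where a joint would pass 70% of its speed; a pose out of reach is approached as far as the arm can. The fingers move at their own pace and stop on an object; FORCE is the grip in N (left out, the last holds). Time passes only in rows, so rows that do not move let the fingers close. It prints the time, the measured TCP pose, the force, the opening and the grip force at its end. No shift or turn number may pass 1 either way. Input that does not fit is refused with a message, and nothing moves.
- manip.get_obs(): the state, without advancing time (a new reading comes with each control period).
- manip.camera(name): name is "scene" or "top" or "wrist"; returns the picture (420x560x3 uint8, blue, green, red); there is no depth.
- manip.calibration(name): a dict with "fx", "fy", "cx", "cy" (pixels), "world_from_camera" (4x4, takes a point from camera to world coordinates); the wrist camera has in their place "tool_from_camera" (4x4, takes a point from camera to tool coordinates, whose origin is the TCP and whose axes are the flange's). Camera axes: x right, y up, looking along -z (the intrinsics and any distortion apply to the point x, -y, -z); pixel columns grow to the right and rows downward; lengths in m; the calibration is good to about 2 mm. A picture is of the moment at which its call begins: read the wrist's pose just before it. calibration takes no time and is no camera call.
- manip.hand_in(): hands the job in; it is judged then, once.
Trained networks look in the newest picture that a camera, given by its name, has taken for a name from the list of things; names that differ only in an ending like _2 or _b are one class to them, and where a whole thing is asked for, a point or a joint stands for the part that bears it (a point fixed in the world has none). Each returns a list of dicts, best first, with "confidence" (0 to 1); they miss things now and then, are a little off and sometimes report something else, mostly with a low value. They report only what shows in the picture. A call takes as long as a camera call. They do not tell look-alikes from the thing itself.
- manip.outline_of(camera, thing): "mask" (420x560 bool, what is visible of it) and "bbox" ([left, top, right, bottom] in pixels, round what is visible of it).
The state is a dict: "clock": time; "joint_pos": joint angles; "joint_velocities": joint speeds; "tau": joint torques, N m; "position": TCP position; "ee_rot": TCP orientation; "ft_force": force on the tool from outside, world axes, zero at the start; "torque": the same for the moment, N m; "grip_width": opening from 0.0 (shut) to 1.0 (fully open); "grasp_force": force on a finger pad.
Only numpy, scipy, OpenCV 4.12 (cv2) and the standard library are available. Lean on these libraries where they do the work, as an engineer would, in place of code of your own. Each camera call takes 0.05 s, during which the arm holds its last target. There are 200 camera calls.

## Task

Drag the empty grey divided crate towards you by its far lip until it sits against the front stop of the docking corner, then turn the cam clamp's lever just far enough that its rubber pad takes up the gap and holds the crate lightly against the side fence, without crushing the pad. Then stand every white oil bottle upright in the crate, one per cell, with the crate still clamped, and leave everything else on the bench where it is.

Things in the scene. Friction and masses are not known exactly. Their poses are not given: they have to be found in the camera images.
- dock: Corner of two aluminium bars screwed to the bench. Origin: on the bench, where the crate's origin comes when home; axes parallel to the home crate's: x away from the robot, y to the side fence (its left), z up. Front stop: 170 mm long in y, 30 mm high, far face at x = -74 mm. Side fence: along x from -80 to +20 mm, 36 mm high, 18 mm thick, inner face at y = +108.5 mm. Yaw within 0.15 rad.
- clamp: Base of the cam clamp, screwed to the bench facing the fence, steel plate 90 x 85 x 10 mm. Origin: on the bench below the lever's pivot; axes parallel to the dock's. Pushes towards its +y (the fence). Its distance from the fence varies: the gap from the pad (lever at 0) to a crate that is home is 16 to 26 mm.
- cam (a joint): Angle of the cam lever about its vertical pivot, 0 to 1.57 rad; grows clockwise seen from above and its spiral cam drives the jaw forward 24 mm per radian. At 0 the lever points along the clamp's +x, at 1.57 along its -y. Friction (0.35 N m, about 3 N at the handle) holds it where it is left. Starts between 0 and 0.15.
- cam_handle (a point): Centre of the lever's upright round black handle, a post 20 mm in diameter, 50 mm high (from 63 to 113 mm above the bench; this point at 92 mm), 110 mm from the pivot. The lever's bar below it spans 55 to 65 mm above the bench and is 20 mm wide.
- cam_axis (a point): Point on the lever's pivot, 60 mm above the bench.
- pad (a joint): How far the sprung rubber pad is pushed back into the jaw (m): 0 when free, full travel 0.012; spring 1500 N/m. Snug is 0.001 to 0.0065; more than 0.009 is overrun.
- pad_face (a point): Centre of the pad's face that meets the crate's side, 28 mm above the bench; the pad is 30 mm wide in x and 22 mm high.
- crate: Grey plastic crate, 148 (x) x 217 (y) x 45 mm high, 0.4 kg, walls 5 mm, floor 4 mm. Origin: centre of underside. Lips 10 mm wide along the tops of near and far walls (z 38 to 45 mm, outer edges at x = -84, +84 mm). Dividers up to z = 40 mm make 2 x 3 cells of 66 mm, centres at x = -35.5, 35.5 and y = -70.5, 0, 70.5 mm. Starts 100 to 135 mm beyond its home along the dock's x, up to 0.12 rad askew.
- bottle1: White plastic oil bottle, 0.1 to 0.2 kg, round: body 52 mm in diameter up to 50 mm, narrowing to a black cap 32 mm in diameter from 66 to 100 mm (top). Origin: centre of its underside, z up. Stands on the bench to the left; four to six of the six bottles are present.
- bottle2: White plastic oil bottle, 0.1 to 0.2 kg, round: body 52 mm in diameter up to 50 mm, narrowing to a black cap 32 mm in diameter from 66 to 100 mm (top). Origin: centre of its underside, z up. Stands on the bench to the left; four to six of the six bottles are present.
- bottle3: White plastic oil bottle, 0.1 to 0.2 kg, round: body 52 mm in diameter up to 50 mm, narrowing to a black cap 32 mm in diameter from 66 to 100 mm (top). Origin: centre of its underside, z up. Stands on the bench to the left; four to six of the six bottles are present.
- bottle4: White plastic oil bottle, 0.1 to 0.2 kg, round: body 52 mm in diameter up to 50 mm, narrowing to a black cap 32 mm in diameter from 66 to 100 mm (top). Origin: centre of its underside, z up. Stands on the bench to the left; four to six of the six bottles are present.
- bottle5: White plastic oil bottle, 0.1 to 0.2 kg, round: body 52 mm in diameter up to 50 mm, narrowing to a black cap 32 mm in diameter from 66 to 100 mm (top). Origin: centre of its underside, z up. Stands on the bench to the left; four to six of the six bottles are present.
- bottle6: White plastic oil bottle, 0.1 to 0.2 kg, round: body 52 mm in diameter up to 50 mm, narrowing to a black cap 32 mm in diameter from 66 to 100 mm (top). Origin: centre of its underside, z up. Stands on the bench to the left; four to six of the six bottles are present.
- tin: Bystander among the bottles: plain metal tin, 60 mm in diameter, 62 mm high; origin at the centre of its underside. Not to be loaded.
- wrench: Bystander: steel wrench lying flat beyond the clamp, about 170 mm long.
- tape: Bystander: black roll of tape, 90 mm in diameter, 25 mm high.
There are look-alikes about, which are no part of the job. Leave any orange look-alike of the bottle1 alone.

How it is judged:
By the outcome, as a careful person would: the job done as asked, in the order asked, and still so for the second after the job is handed in, with the robot touching nothing.
Of bottle1, bottle2, bottle3, bottle4, bottle5, bottle6 only 4 to 6 are there at a start; the rules pass over those that are not, and their reading is None.
At some moment in a run one of bottle1, bottle2, bottle3, bottle4, bottle5, bottle6 may be knocked a few centimetres aside while the robot is not near it.
It also fails if it takes over 208 s, if anything falls off the work surface, if the arm or the gripper's body presses on something with over 40 N, if the wrist force passes 120 N, or if a joint passes its speed limit or range.

## Working session

There is one attempt and no reset: what is moved stays moved. The work goes in short steps, Python scripts to look and compute and a shell command to move; the robot and the scene stay as the last step left them, time stands still between calls to the robot, and variables do not carry over. Pictures are saved under pics/ and viewed, at most 14 in all, crops included, and the job is handed in when it is done.

```bash
mkdir -p pics; ls; cat > h.py <<'E'
import numpy as np, cv2
from workcell import manip
from scipy.spatial.transform import Rotation as R
def ray(cam,u,v,T=None):
    c=manip.calibration(cam)
    K=np.array([[c['fx'],0,c['cx']],[0,c['fy'],c['cy']],[0,0,1.]])
    d=np.array(c.get('dist',c.get('distortion',np.zeros(5))),float).ravel()
    p=cv2.undistortPoints(np.array([[[u,v]]],float),K,d).ravel()
    if T is None: T=np.array(c['world_from_camera'])
    return T[:3,3],T[:3,:3]@np.array([p[0],-p[1],-1.])
def at(cam,u,v,z,T=None):
    o,d=ray(cam,u,v,T); return o+d*(z-o[2])/d[2]
def proj(cam,P,T=None):
    c=manip.calibration(cam)
    if T is None: T=np.array(c['world_from_camera'])
    q=T[:3,:3].T@(np.array(P)-T[:3,3])
    return np.array([c['fx']*q[0]/-q[2]+c['cx'],c['fy']*q[1]/q[2]+c['cy']])
E
python3 - <<'E'
from h import *
for n in ['scene','top','wrist']:
    im=manip.camera(n); cv2.imwrite(f'pics/{n}0.png',im)
    print(n,{k:(np.round(v,3).tolist()) for k,v in manip.calibration(n).items() if not isinstance(v,str)})
o=manip.get_obs(); print({k:np.round(v,3).tolist() for k,v in o.items()})
E
```

```text
pics
scene {'fx': 386.863, 'fy': 386.863, 'cx': 291.474, 'cy': 212.796, 'world_from_camera': [[0.804, -0.438, 0.402, 0.96], [0.594, 0.607, -0.528, -0.515], [-0.012, 0.664, 0.748, 0.838], [0.0, 0.0, 0.0, 1.0]]}
top {'fx': 416.771, 'fy': 416.771, 'cx': 277.781, 'cy': 211.632, 'world_from_camera': [[-0.022, 0.989, -0.144, 0.411], [-1.0, -0.019, 0.021, 0.026], [0.019, 0.144, 0.989, 1.084], [0.0, 0.0, 0.0, 1.0]]}
wrist {'fx': 337.891, 'fy': 337.891, 'cx': 279.39, 'cy': 212.879, 'tool_from_camera': [[-0.001, 0.96, 0.279, 0.071], [1.0, 0.001, -0.0, -0.0], [-0.0, 0.279, -0.96, -0.143], [0.0, 0.0, 0.0, 1.0]]}
{'clock': 0.15, 'joint_pos': [1.157, 0.333, -0.065, 1.461, 0.022, 1.35, -0.089], 'joint_velocities': [-0.0, -0.003, -0.001, -0.003, -0.001, -0.002, 0.001], 'tau': [0.0, -62.583, 0.049, -39.185, 0.016, 0.008, 0.0], 'position': [0.238, -0.578, 0.231], 'ee_rot': [0.981, 0.194, -0.0, -0.001], 'ft_force': [-0.405, -0.31, -0.279], 'torque': [-0.085, 0.045, 0.04], 'grasp_force': 0.0, 'grip_width': 1.0}
```

View pics/top0.png

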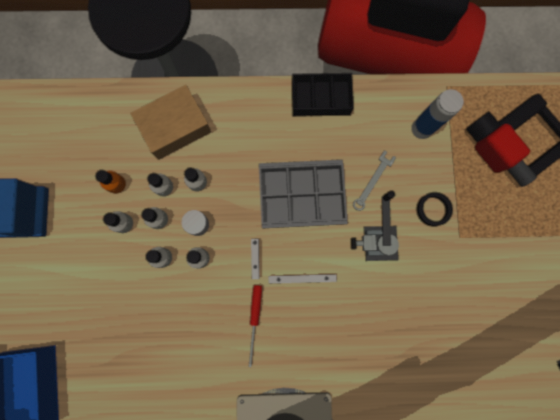

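View pics/scene0.png

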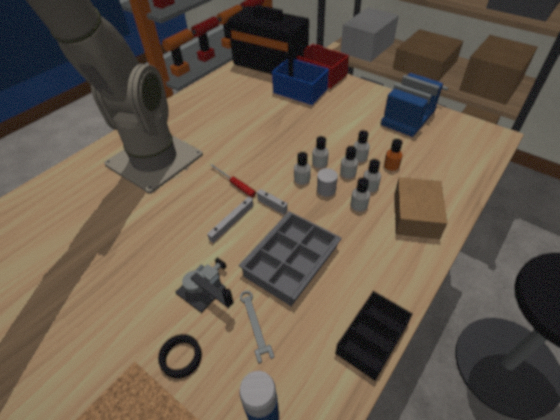

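The grey crate at top (303,194) is the one I want; the black divided box at (322,94) is a look-alike. There are six white bottles at (160,184), (195,179), (117,222), (153,217), (158,257) and (198,257). The orange bottle at (110,181) and the tin at (195,222) stay where they are. The dock bars are at (255,258) and (302,279), and the clamp is at (380,243).

```bash
cat >> h.py <<'E'
from scipy.optimize import minimize
def box(x0,x1,y0,y1,z0,z1): return np.array([[x,y,z] for x in(x0,x1) for y in(y0,y1) for z in(z0,z1)],float)
CR=np.vstack([box(-.074,.074,-.1085,.1085,0,.045),box(-.084,.084,-.1085,.1085,.038,.045)])
STOP=box(-.092,-.074,-.085,.085,0,.03); FEN=box(-.08,.02,.1085,.1265,0,.036)
def place(P,q): c,s=np.cos(q[2]),np.sin(q[2]); return P@np.array([[c,-s,0],[s,c,0],[0,0,1]]).T+[q[0],q[1],0]
def sil(cam,parts,q,S=4):
    m=np.zeros((420*S,560*S),np.uint8)
    for P in parts:
        pts=np.array([proj(cam,p) for p in place(P,q)])
        cv2.fillConvexPoly(m,cv2.convexHull((pts*S+S/2).astype(np.int32)),1)
    return cv2.resize(m.astype(np.float32),(560,420),interpolation=cv2.INTER_AREA)
def fit(masks,parts,q0):
    f=lambda q:sum(np.abs(sil(c,parts,q)-m).sum()/m.sum() for c,m in masks.items())
    for s in(1,.3):
        r=minimize(f,q0,method='Nelder-Mead',options=dict(initial_simplex=np.array(q0)+np.vstack([np.zeros(3),np.diag([.02*s,.02*s,.08*s])]),xatol=1e-4,fatol=1e-4)); q0=r.x
    return r.x,r.fun
E
python3 - <<'E'
from h import *
im={c:manip.camera(c) for c in('top','scene')}
M={}
for c in('top','scene'):
    for t in ['crate','dock','clamp','cam','pad','bottle1']:
        L=manip.outline_of(c,t)
        for k,d in enumerate(L): M[f'{c}_{t}_{k}']=d['mask']
        print(c,t,[(round(d['confidence'],2),[int(x) for x in d['bbox']]) for d in L])
np.savez_compressed('m.npz',**M)
E
```

```text
top crate [(0.77, [259, 160, 347, 228]), (0.39, [349, 190, 400, 261])]
top dock [(0.84, [252, 241, 336, 283])]
top clamp [(0.8, [350, 191, 401, 260]), (0.2, [377, 194, 397, 254])]
top cam [(0.82, [378, 189, 396, 260]), (0.33, [185, 168, 208, 192])]
top pad [(0.52, [349, 235, 363, 250]), (0.23, [257, 160, 349, 227])]
top bottle1 [(0.98, [95, 167, 126, 196]), (0.96, [181, 168, 207, 188]), (0.95, [104, 208, 131, 233]), (0.92, [141, 204, 170, 227]), (0.91, [145, 245, 170, 267]), (0.84, [189, 246, 207, 270]), (0.8, [146, 172, 174, 193])]
scene crate [(0.65, [238, 210, 341, 306]), (0.23, [316, 163, 338, 196])]
scene dock [(0.86, [206, 191, 286, 239])]
scene clamp [(0.8, [178, 254, 231, 310])]
scene cam [(0.58, [182, 269, 237, 308]), (0.32, [239, 211, 341, 305])]
scene pad []
scene bottle1 [(0.95, [363, 156, 382, 192]), (0.89, [355, 131, 371, 161]), (0.87, [385, 140, 400, 171]), (0.85, [292, 151, 308, 184]), (0.84, [351, 178, 370, 212]), (0.81, [338, 144, 360, 178]), (0.75, [314, 134, 333, 167]), (0.59, [181, 268, 235, 308])]
```

```bash
cat >> h.py <<'E'
th=np.linspace(0,2*np.pi,24,endpoint=False)
def ring(r,z): return np.c_[r*np.cos(th),r*np.sin(th),0*th+z]
BOT=[np.vstack([ring(.026,0),ring(.026,.05)]),np.vstack([ring(.026,.05),ring(.016,.066)]),np.vstack([ring(.016,.066),ring(.016,.1)])]
def bottles():
    """list of (xy world, is_orange) from the top camera"""
    im=manip.camera('top'); out=[]
    for d in manip.outline_of('top','bottle1'):
        if d['confidence']<.3: continue
        l,t,r,b=d['bbox']; m=d['mask'].astype(np.float32)
        if m.sum()<100: continue
        p=at('top',(l+r)/2,(t+b)/2,.05)
        f=lambda q:np.abs(sil('top',BOT,[q[0],q[1],0])-m).sum()/m.sum()
        s=minimize(f,p[:2],method='Nelder-Mead',options=dict(initial_simplex=p[:2]+np.array([[0,0],[.015,0],[0,.015]]),xatol=2e-4,fatol=1e-4))
        hsv=cv2.cvtColor(im,cv2.COLOR_BGR2HSV)[d['mask']]
        out.append((s.x.round(4),round(s.fun,2),bool(np.mean(hsv[:,1]>180)>.25),(l+r)//2,(t+b)//2))
    return out
E
python3 - <<'E'
from h import *
M=np.load('m.npz'); g=lambda k:M[k].astype(np.float32)
p=at('top',303,194,.04); print('crate guess',p)
for cs in(['top'],['scene'],['top','scene']):
    print(cs,'crate',fit({c:g(c+'_crate_0') for c in cs},[CR],[p[0],p[1],0]))
    print(cs,'dock',fit({c:g(c+'_dock_0') for c in cs},[STOP,FEN],[p[0]-.12,p[1],0]))
l=g('top_cam_0'); print('handle/pivot approx',at('top',389,195,.113),at('top',388,243,.06),'pad',at('top',353,243,.028))
for b in bottles(): print(b)
E
```

```text
crate guess [ 0.60712764 -0.06221723  0.04      ]
['top'] crate (array([ 0.60938046, -0.05940559,  0.02827462]), np.float64(0.02279597520828247))Traceback (most recent call last):
  File "<stdin>", line 6, in <module>
  File "h.py", line 32, in fit
    r=minimize(f,q0,method='Nelder-Mead',options=dict(initial_simplex=np.array(q0)+np.vstack([np.zeros(3),np.diag([.02*s,.02*s,.08*s])]),xatol=1e-4,fatol=1e-4)); q0=r.x
    res = _minimize_neldermead(fun, x0, args, callback, bounds=bounds,
                               **options)
    fxr = func(xr)
    fx = function(np.copy(x), *(wrapper_args + args))
  File "h.py", line 30, in <lambda>
    f=lambda q:sum(np.abs(sil(c,parts,q)-m).sum()/m.sum() for c,m in masks.items())
               ~~~^^^^^^^^^^^^^^^^^^^^^^^^^^^^^^^^^^^^^^^^^^^^^^^^^^^^^^^^^^^^^^^^^
  File "h.py", line 30, in <genexpr>
    f=lambda q:sum(np.abs(sil(c,parts,q)-m).sum()/m.sum() for c,m in masks.items())
                          ~~~^^^^^^^^^^^
  File "h.py", line 26, in sil
    pts=np.array([proj(cam,p) for p in place(P,q)])
                  ~~~~^^^^^^^
  File "h.py", line 14, in proj
    c=manip.calibration(cam)
ValueError: time passes only in moves, steps and waits
```

```bash
python3 - <<'E'
from h import *
a=cv2.imread('pics/top0.png')[150:300,90:410]; cv2.imwrite('pics/crop1.png',cv2.resize(a,None,fx=2.5,fy=2.5,interpolation=cv2.INTER_CUBIC))
E
```

```text
(no output)
```

View pics/crop1.png

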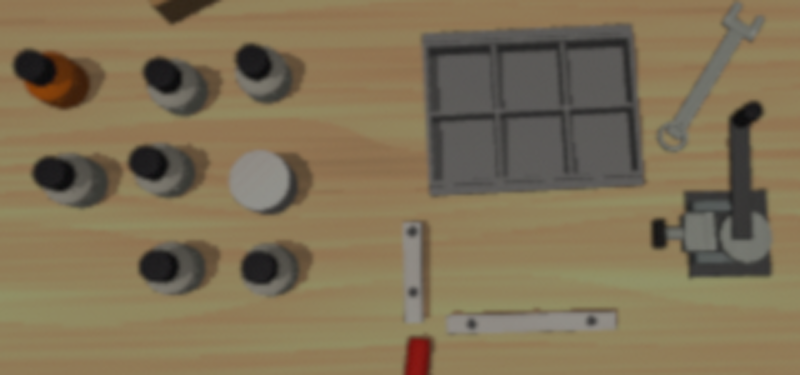

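The crop shows the grey 2x3 crate centred at about (303,194) in the full picture. The lever is at about 0 with its handle at (389,195). I count six white bottles, plus the orange one and the tin. The calibration calls need caching.

```bash
python3 - <<'E'
s=open('h.py').read()
s=s.replace("manip.calibration(cam)","cal(cam)").replace("def ray(","import functools\n@functools.cache\ndef cal(n): return manip.calibration(n)\ndef ray(",1)
open('h.py','w').write(s)
E
python3 - <<'E'
from h import *
M=np.load('m.npz'); g=lambda k:M[k].astype(np.float32)
p=[.607,-.062]
for cs in(['top'],['scene'],['top','scene']):
    print(cs,'crate',fit({c:g(c+'_crate_0') for c in cs},[CR],[p[0],p[1],0]))
    print(cs,'dock',fit({c:g(c+'_dock_0') for c in cs},[STOP,FEN],[p[0]-.12,p[1],0]))
print('handle/pivot approx',at('top',389,195,.113),at('top',388,243,.06),'pad',at('top',353,243,.028))
for b in bottles(): print(b)
E
```

```text
['top'] crate (array([ 0.60966471, -0.05983028,  0.03129395]), np.float64(0.023687060922384262))
['top'] dock (array([ 0.47758528, -0.05298923,  0.00270652]), np.float64(0.0825486034154892))
['scene'] crate (array([ 0.60848837, -0.0571244 ,  0.02967886]), np.float64(0.017649423331022263))
['scene'] dock (array([ 0.47538399, -0.05039432, -0.00707614]), np.float64(0.08980640769004822))
['top', 'scene'] crate (array([ 0.60884472, -0.05844256,  0.03386919]), np.float64(0.04748707264661789))
['top', 'scene'] dock (array([ 0.47685841, -0.0529227 ,  0.00260605]), np.float64(0.21467477083206177))
handle/pivot approx [ 0.58731376 -0.2609423   0.113     ] [ 0.47664129 -0.26685599  0.06      ] pad [ 0.48049561 -0.18661034  0.028     ]
(array([0.6527, 0.2144]), np.float64(0.07), False, 195.0, 178.0)
(array([0.4547, 0.3017]), np.float64(0.17), False, 158.0, 257.0)
(array([0.641 , 0.3046]), np.float64(0.09), False, 161.0, 183.0)
(array([0.5556, 0.314 ]), np.float64(0.05), False, 154.0, 216.0)
(array([0.6497, 0.4263]), np.float64(0.09), True, 110.0, 183.0)
(array([0.5467, 0.4056]), np.float64(0.07), False, 118.0, 221.0)
(array([0.4515, 0.2065]), np.float64(0.09), False, 197.0, 259.0)
```

```bash
cat >> h.py <<'E'
def to(x,y,z,yaw=None):
    """yaw = world angle of tool y; prints tool-axes shift and rz, and the straight-line length"""
    o=manip.get_obs(); Rt=R.from_quat(o['ee_rot']); d=np.array([x,y,z])-o['position']
    ty=Rt.as_matrix()[:,1]; a=np.arctan2(ty[1],ty[0]); tz=Rt.as_matrix()[:,2]
    rz=0
    if yaw is not None:
        dz=(yaw-a+np.pi/2)%np.pi-np.pi/2; Rn=R.from_euler('z',a+dz-np.pi/2)*R.from_matrix(np.array([[-1,0,0],[0,1,0],[0,0,-1.]])); rv=(Rt.inv()*Rn).as_rotvec()
    else: rv=np.zeros(3)
    print('clock %.2f pos %s yaw %.3f j7 %.2f'%(o['clock'],np.round(o['position'],4),a,o['joint_pos'][6]),'| rv',rv.round(3),'shift',Rt.inv().apply(d).round(4),'len %.3f'%np.linalg.norm(d),'F',np.round(o['ft_force'],1))
E
python3 -c "
from h import *
to(.6855,-.0555,.10,.032)"
```

```text
clock 0.95 pos [ 0.2381 -0.5779  0.2313] yaw -1.180 j7 -0.09 | rv [ 0.     0.    -1.212] shift [ 0.6126 -0.3126  0.1313] len 0.700 F [-0.5  0.9 -0.3]
```

Careful with the scale: shifts go in shares of 0.8 m and turns go in shares of pi rad. That gives: 0.6126 m is 0.7658, -0.3126 m is -0.3908, -1.212 rad is -0.3858.

```bash
echo '[{"az": -0.3858, "dx": 0.7658, "dy": -0.3908, "dz": 0.025, "aperture": 0.45}, {"az": -0.3858, "dx": 0.7658, "dy": -0.3908, "dz": 0.025, "aperture": 0.45}, {"az": -0.3858, "dx": 0.7658, "dy": -0.3908, "dz": 0.025, "aperture": 0.45}, {"az": -0.3858, "dx": 0.7658, "dy": -0.3908, "dz": 0.025, "aperture": 0.45}, {"az": -0.3858, "dx": 0.7658, "dy": -0.3908, "dz": 0.025, "aperture": 0.45}, {"az": -0.3858, "dx": 0.7658, "dy": -0.3908, "dz": 0.025, "aperture": 0.45}, {"az": -0.3858, "dx": 0.7658, "dy": -0.3908, "dz": 0.025, "aperture": 0.45}, {"az": -0.3858, "dx": 0.7658, "dy": -0.3908, "dz": 0.025, "aperture": 0.45}, {"az": -0.3858, "dx": 0.7658, "dy": -0.3908, "dz": 0.025, "aperture": 0.45}, {"az": -0.3858, "dx": 0.7658, "dy": -0.3908, "dz": 0.025, "aperture": 0.45}, {"az": -0.3858, "dx": 0.7658, "dy": -0.3908, "dz": 0.025, "aperture": 0.45}, {"az": -0.3858, "dx": 0.7658, "dy": -0.3908, "dz": 0.025, "aperture": 0.45}, {"az": -0.3858, "dx": 0.7658, "dy": -0.3908, "dz": 0.025, "aperture": 0.45}, {"az": -0.3858, "dx": 0.7658, "dy": -0.3908, "dz": 0.1625, "aperture": 0.45}, {"az": -0.3858, "dx": 0.7658, "dy": -0.3908, "dz": 0.1625, "aperture": 0.45}, {"az": -0.3858, "dx": 0.7658, "dy": -0.3908, "dz": 0.1625, "aperture": 0.45}, {"az": -0.3858, "dx": 0.7658, "dy": -0.3908, "dz": 0.1625, "aperture": 0.45}]' | python3 -m jog 25
python3 - <<'E'
from h import *
to(.6855,-.0555,.022,.032)
cv2.imwrite('pics/w1.png',manip.camera('wrist'))
E
```

```text
clock: 3.08
position: [0.6864, -0.0566, 0.104]
ee_rot: [0.696, 0.718, 0.001, 0.001]
ft_force: [1.2, 0.5, 0.5]
grip_width: 0.445
grasp_force: 0.0
clock 3.08 pos [ 0.6864 -0.0566  0.104 ] yaw 0.031 j7 -0.14 | rv [ 0.003  0.001 -0.001] shift [ 0.0012 -0.0011  0.082 ] len 0.082 F [1.2 0.5 0.5]
```

View pics/w1.png

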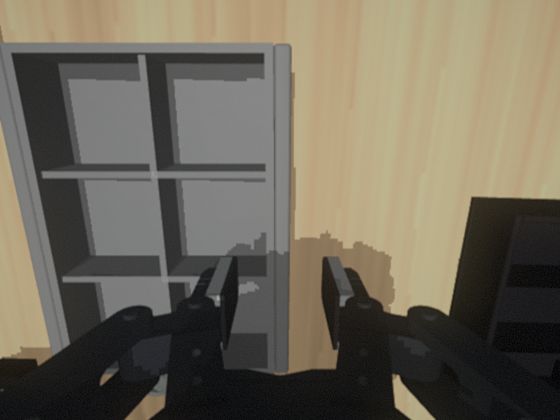

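```bash
cat >> h.py <<'E'
def wT():
    o=manip.get_obs(); T=np.eye(4); T[:3,:3]=R.from_quat(o['ee_rot']).as_matrix(); T[:3,3]=o['position']
    return T@np.array(cal('wrist')['tool_from_camera'])
E
python3 - <<'E'
from h import *
T=wT()
print(proj('wrist',[.6855,-.0555,.045],T), 'lip edges',[at('wrist',u,v,.045,T).round(4) for u,v in[(291,45),(273,45),(3,45),(289,368)]],
 'dividers z.04',[at('wrist',u,v,.04,T).round(4) for u,v in[(268,173),(268,275)]])
E
```

```text
[277.63489758 229.82141947] lip edges [array([0.6898, 0.0513, 0.045 ]), array([0.6799, 0.051 , 0.045 ]), array([0.5329, 0.0465, 0.045 ]), array([ 0.6967, -0.1606,  0.045 ])] dividers z.04 [array([ 0.6785, -0.0203,  0.04  ]), array([ 0.6799, -0.0897,  0.04  ])]
```

The wrist view shows the fingers straddling the far lip. Its edge runs down u≈291, and the middle cell lies between the dividers at v=173 and v=275. This agrees with the fit to within 1 mm.

In the tool's units: 0.082 m is 0.1025, 0.05 m is 0.0625.

```bash
echo '[{"dx": 0.0013, "dy": -0.0013, "dz": 0.0625, "aperture": 0.45}, {"dx": 0.0013, "dy": -0.0013, "dz": 0.1025, "aperture": 0.45}, {"dx": 0.0013, "dy": -0.0013, "dz": 0.1025, "aperture": 0.45}, {"dx": 0.0013, "dy": -0.0013, "dz": 0.1025, "aperture": 0.0}, {"dx": 0.0013, "dy": -0.0013, "dz": 0.1025, "aperture": 0.0}, {"dx": 0.0013, "dy": -0.0013, "dz": 0.1025, "aperture": 0.0}, {"dx": 0.0013, "dy": -0.0013, "dz": 0.1025, "aperture": 0.0}, {"dx": 0.0013, "dy": -0.0013, "dz": 0.1025, "aperture": 0.0}]' | python3 -m jog 30
python3 -c "
from h import *
o=manip.get_obs()
to(o['position'][0]-.125,o['position'][1]+.005,o['position'][2],.002)"
```

```text
clock: 4.12
position: [0.6863, -0.0546, 0.0225]
ee_rot: [0.696, 0.718, 0.001, 0.002]
ft_force: [-0.9, -0.3, 8.1]
grip_width: 0.167
grasp_force: 30.9
clock 4.12 pos [ 0.6863 -0.0546  0.0225] yaw 0.032 j7 -0.17 | rv [0.004 0.001 0.03 ] shift [ 0.009  -0.1248 -0.0006] len 0.125 F [-0.9 -0.3  8.1]
```

In the tool's units: -0.125 m is -0.1563, -0.03 m is -0.0375, 0.03 rad is 0.0095.

```bash
echo '[{"az": 0.0013, "dx": 0.0008, "dy": -0.0188, "aperture": 0}, {"az": 0.0025, "dx": 0.0015, "dy": -0.0375, "aperture": 0}, {"az": 0.0038, "dx": 0.0023, "dy": -0.0563, "aperture": 0}, {"az": 0.0051, "dx": 0.003, "dy": -0.075, "aperture": 0}, {"az": 0.0064, "dx": 0.0038, "dy": -0.0938, "aperture": 0}, {"az": 0.0076, "dx": 0.0045, "dy": -0.1125, "aperture": 0}, {"az": 0.0089, "dx": 0.0053, "dy": -0.1313, "aperture": 0}, {"az": 0.0095, "dx": 0.0063, "dy": -0.15, "aperture": 0}, {"az": 0.0095, "dx": 0.0063, "dy": -0.1563, "aperture": 0}, {"az": 0.0095, "dx": 0.0063, "dy": -0.1563, "aperture": 0}]' | python3 -m jog 
python3 - <<'E'
from h import *
im=manip.camera('top'); L=manip.outline_of('top','crate')
print(fit({'top':L[0]['mask'].astype(np.float32)},[CR],[.485,-.055,0]))
T=wT(); w=manip.camera('wrist'); cv2.imwrite('pics/w2.png',w)
cv2.imwrite('pics/t2.png',im)
to(.56,-.05,.022,0)
E
```

```text
clock: 5.38
position: [0.5615, -0.0536, 0.0224]
ee_rot: [0.706, 0.708, 0.002, 0.002]
ft_force: [-0.8, -0.1, 11.0]
grip_width: 0.168
grasp_force: 31.8
(array([ 0.48405478, -0.04423225, -0.00236111]), np.float64(1.0882848501205444))
clock 5.53 pos [ 0.5615 -0.0536  0.0224] yaw 0.002 j7 -0.20 | rv [0.005 0.001 0.002] shift [ 0.0036 -0.0015  0.0004] len 0.004 F [-1.7 -0.4 12.2]
```

View pics/w2.png

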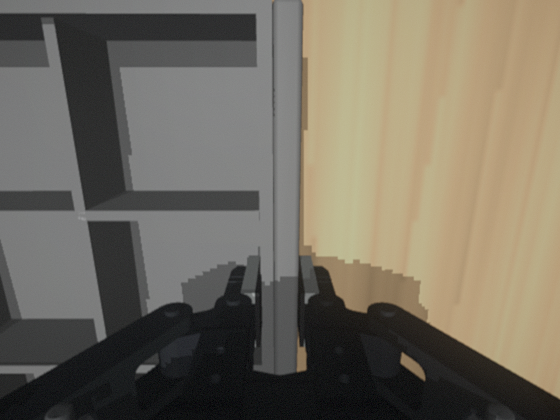

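The crate came along squarely, gripped at the lip (u≈287). I'll creep up to the front stop.

In the tool's units: -0.007 m is -0.0088, -0.005 m is -0.0063.

```bash
echo '[{"dy": -0.0038, "aperture": 0}, {"dy": -0.0063, "aperture": 0}, {"dy": -0.0088, "aperture": 0}, {"dy": -0.0088, "aperture": 0}]' | python3 -m jog; echo '[{"dy": -0.0013, "aperture": 0}, {"dy": -0.0025, "aperture": 0}, {"dy": -0.0025, "aperture": 0}]' | python3 -m jog |grep -E 'pos|ft'; echo '[{"dy": -0.0013, "aperture": 0}, {"dy": -0.0025, "aperture": 0}, {"dy": -0.0025, "aperture": 0}]' | python3 -m jog|grep -E 'pos|ft'
```

```text
clock: 6.02
position: [0.5555, -0.0536, 0.0224]
ee_rot: [0.706, 0.708, 0.002, 0.003]
ft_force: [3.7, 0.4, 6.1]
grip_width: 0.169
grasp_force: 31.4
position: [0.5539, -0.0535, 0.0224]
ft_force: [5.9, -0.5, 4.9]
position: [0.5538, -0.0535, 0.023]
ft_force: [13.1, -0.2, 1.0]
```

In the tool's units: 0.002 m is 0.0025, 0.001 m is 0.0013.

```bash
for i in 1; do echo '[{"dx": 0.0013, "dy": 0.0013, "aperture": 0}, {"dx": 0.0025, "dy": 0.0013, "aperture": 0}, {"dx": 0.0025, "dy": 0.0013, "aperture": 0}]' | python3 -m jog |grep -E 'pos|ft'; echo '[{"dx": 0.0013, "aperture": 0}, {"dx": 0.0025, "aperture": 0}, {"dx": 0.0025, "aperture": 0}]' | python3 -m jog |grep -E 'pos|ft'; done
```

```text
position: [0.5539, -0.0533, 0.0226]
ft_force: [10.3, -5.3, 1.2]
position: [0.5541, -0.052, 0.0227]
ft_force: [10.5, -7.4, 2.4]
```

In the tool's units: 0.002 m is 0.0025, 0.001 m is 0.0013.

```bash
echo '[{"dx": 0.0013, "dy": 0.0013, "aperture": 0}, {"dx": 0.0025, "dy": 0.0013, "aperture": 0}, {"dx": 0.0025, "dy": 0.0013, "aperture": 0}]' | python3 -m jog |grep -E 'pos|ft';  echo '[{"dx": 0.0013, "aperture": 0}, {"dx": 0.0013, "aperture": 0}]' | python3 -m jog |grep -E 'pos|ft'
python3 - <<'E'
from h import *
L=[manip.camera('top'),manip.outline_of('top','dock')][1]
print('dock',fit({'top':L[0]['mask'].astype(np.float32)},[STOP,FEN],[.477,-.052,0]))
to(.6,-.05,.14,0)
E
```

```text
position: [0.5542, -0.05, 0.0225]
ft_force: [8.1, -6.5, 3.4]
position: [0.5542, -0.05, 0.0225]
ft_force: [7.8, -10.7, 4.0]
dock (array([ 0.47444449, -0.05344677, -0.01164901]), np.float64(0.9097374081611633))
clock 8.25 pos [ 0.5542 -0.0499  0.0225] yaw 0.000 j7 -0.21 | rv [0.008 0.004 0.   ] shift [-0.0006  0.0467 -0.1171] len 0.126 F [ 8.2 -9.2  3.5]
```

In the tool's units: -0.228 m is -0.285, -0.19 m is -0.2375.

```bash
echo '[{"aperture": 0.45}, {"aperture": 0.45}, {"aperture": 0.45}, {"dz": -0.0625, "aperture": 0.45}, {"dz": -0.125, "aperture": 0.45}, {"dx": -0.0375, "dy": -0.025, "dz": -0.2, "aperture": 0.3}, {"dx": -0.1, "dy": -0.05, "dz": -0.25, "aperture": 0}, {"dx": -0.175, "dy": -0.075, "dz": -0.285, "aperture": 0}, {"dx": -0.2375, "dy": -0.0925, "dz": -0.285, "aperture": 0}, {"dx": -0.2375, "dy": -0.0925, "dz": -0.285, "aperture": 0}, {"dx": -0.2375, "dy": -0.0925, "dz": -0.285, "aperture": 0}]' | python3 -m jog
python3 - <<'E'
from h import *
T=wT(); np.save('T3.npy',T); cv2.imwrite('pics/w3.png',manip.camera('wrist'))
t=manip.camera('top'); s=manip.camera('scene'); cv2.imwrite('pics/t3.png',t);cv2.imwrite('pics/s3.png',s)
for cs in(['top'],['scene']):
  for c in cs:
    for n,P in(('crate',[CR]),('dock',[STOP,FEN])):
      L=manip.outline_of(c,n)
      if L: print(c,n,fit({c:L[0]['mask'].astype(np.float32)},P,[.477,-.05,0]))
E
```

```text
clock: 9.62
position: [0.4766, -0.2364, 0.2471]
ee_rot: [0.707, 0.708, 0.0, -0.0]
ft_force: [0.2, 0.3, 0.9]
grip_width: -0.002
grasp_force: 0.0
top crate (array([ 0.47760423, -0.05415287,  0.01170264]), np.float64(0.024790920317173004))
top dock (array([ 0.47548834, -0.05254013,  0.00069617]), np.float64(0.9127574563026428))
scene crate (array([ 0.4769572 , -0.05033386,  0.00076703]), np.float64(0.022195253521203995))
scene dock (array([ 0.4543424 , -0.02763664, -0.0203822 ]), np.float64(8.071739196777344))
```

View pics/w3.png

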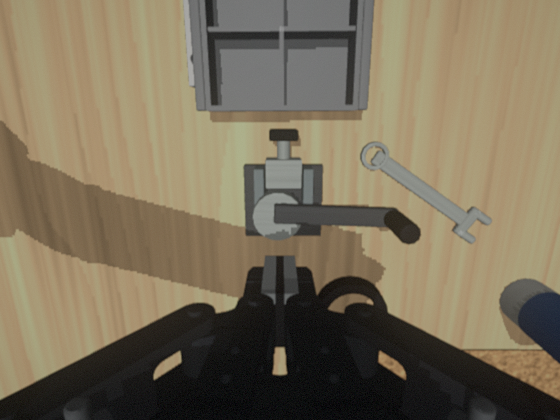

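```bash
python3 - <<'E'
from h import *
T=np.load('T3.npy'); im=cv2.imread('pics/w3.png')
print('cam',T[:3,3])
g=cv2.cvtColor(im,cv2.COLOR_BGR2GRAY); print('col 284',[(r,int(g[r,278:290].mean())) for r in range(100,165,2)])
for n,u,v,z in[('pad front top',284,129,.039),('pad front bot',284,129,.017),('crate side',284,110,.045),('crate side L',205,110,.045),('crate side R',360,108,.045),('pivot',278,216,.068),('bar end mid',385,215,.065),('handle top',407,236,.113),('plate L',245,200,.01),('plate R',322,200,.01)]:
    print(n,at('wrist',u,v,z,T).round(4))
for c in('wrist',):
    for t in('cam','pad','clamp'):
        for d in manip.outline_of(c,t)[:2]: print(t,d['confidence'],d['bbox'])
a=im[95:260,200:440]; cv2.imwrite('pics/w3c.png',cv2.resize(a,None,fx=3.3,fy=3.3,interpolation=cv2.INTER_CUBIC))
E
```

```text
cam [ 0.47634666 -0.16566426  0.39029938]
col 284 [(100, 112), (102, 112), (104, 113), (106, 120), (108, 121), (110, 99), (112, 109), (114, 111), (116, 110), (118, 111), (120, 110), (122, 141), (124, 156), (126, 157), (128, 121), (130, 42), (132, 48), (134, 47), (136, 48), (138, 47), (140, 64), (142, 130), (144, 130), (146, 129), (148, 130), (150, 129), (152, 129), (154, 129), (156, 129), (158, 122), (160, 129), (162, 150), (164, 146)]
pad front top [ 0.4805 -0.1793  0.039 ]
pad front bot [ 0.4808 -0.1801  0.017 ]
crate side [ 0.4804 -0.161   0.045 ]
crate side L [ 0.4031 -0.1611  0.045 ]
crate side R [ 0.5545 -0.1591  0.045 ]
pivot [ 0.4746 -0.2623  0.068 ]
bar end mid [ 0.5819 -0.2621  0.065 ]
handle top [ 0.5872 -0.2669  0.113 ]
plate L [ 0.436  -0.2604  0.01  ]
plate R [ 0.5252 -0.2603  0.01  ]
cam 0.81 [253.9, 187.9, 422.6, 243.9]
pad 0.96 [269.9, 127.9, 297.9, 159.4]
clamp 0.82 [244.9, 125.6, 421.3, 243.1]
clamp 0.34 [188.0, 2.9, 377.7, 111.2]
```

View pics/w3c.png

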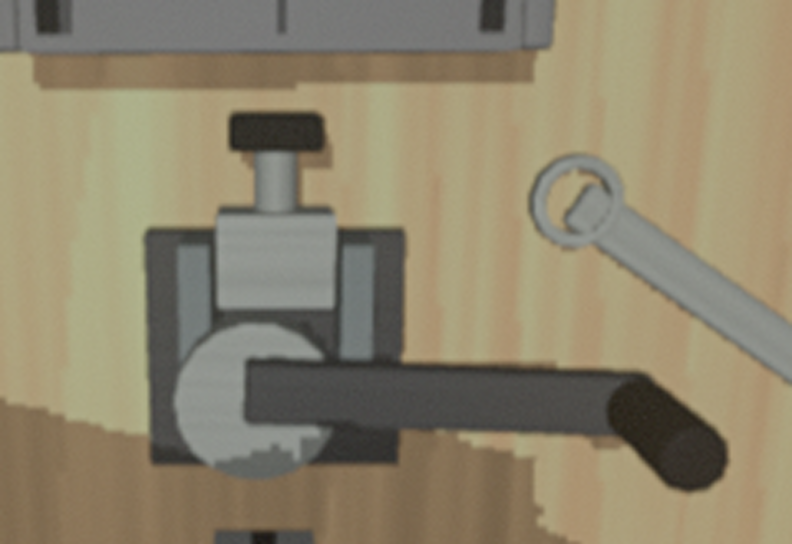

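The wrist view shows the pad face at row 129 and the crate side at row 110, so the gap is about 18.5 mm. The lever is near 0 rad. I'll grip the handle across the lever.

```bash
python3 -c "
from h import *
to(.586,-.266,.073,1.09)"
```

```text
clock 10.12 pos [ 0.4768 -0.2364  0.2473] yaw 0.003 j7 0.32 | rv [-0.    -0.    -1.087] shift [-0.0299  0.1092  0.1743] len 0.208 F [ 0.2 -0.7  0. ]
```

In the tool's units: 0.174 m is 0.2175, 0.12 m is 0.15, -1.087 rad is -0.346.

```bash
echo '[{"az": -0.346, "dx": -0.0375, "dy": 0.1363, "aperture": 0.6}, {"az": -0.346, "dx": -0.0375, "dy": 0.1363, "aperture": 0.6}, {"az": -0.346, "dx": -0.0375, "dy": 0.1363, "aperture": 0.6}, {"az": -0.346, "dx": -0.0375, "dy": 0.1363, "dz": 0.0375, "aperture": 0.6}, {"az": -0.346, "dx": -0.0375, "dy": 0.1363, "dz": 0.075, "aperture": 0.6}, {"az": -0.346, "dx": -0.0375, "dy": 0.1363, "dz": 0.1, "aperture": 0.6}, {"az": -0.346, "dx": -0.0375, "dy": 0.1363, "dz": 0.15, "aperture": 0.6}, {"az": -0.346, "dx": -0.0375, "dy": 0.1363, "dz": 0.2175, "aperture": 0.6}, {"az": -0.346, "dx": -0.0375, "dy": 0.1363, "dz": 0.2175, "aperture": 0.6}, {"az": -0.346, "dx": -0.0375, "dy": 0.1363, "dz": 0.2175, "aperture": 0.6}]' | python3 -m jog 20
echo '[{"aperture": 0}, {"aperture": 0}, {"aperture": 0}, {"aperture": 0}, {"aperture": 0}]' | python3 -m jog
python3 - <<'E'
from h import *
to(.5395,-.351,.073,1.09)
s=manip.camera('scene'); cv2.imwrite('pics/s4.png',cv2.resize(s[220:340,140:320],None,fx=4,fy=4))
E
```

```text
clock: 11.38
position: [0.5868, -0.2667, 0.0754]
ee_rot: [0.239, 0.971, -0.0, 0.001]
ft_force: [0.9, -0.3, 0.8]
grip_width: 0.603
grasp_force: 0.0
clock: 12.0
position: [0.5874, -0.2665, 0.0755]
ee_rot: [0.238, 0.971, -0.0, 0.002]
ft_force: [2.3, 0.4, 7.2]
grip_width: 0.227
grasp_force: 21.3
clock 12.00 pos [ 0.5874 -0.2665  0.0755] yaw 1.089 j7 1.23 | rv [ 0.001  0.004 -0.001] shift [ 0.0033 -0.0971  0.0024] len 0.097 F [2.3 0.4 7.2]
```

View pics/s4.png

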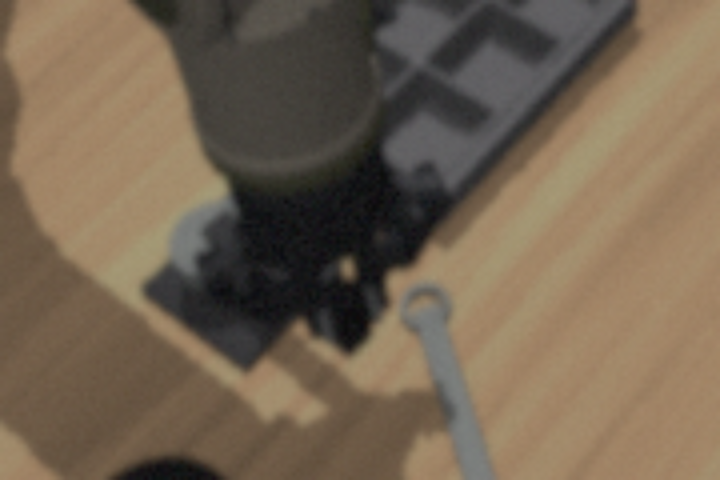

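Handle gripped (opening is about 19 mm). I'll follow the arc in stages and check as I go.

In the tool's units: -0.0866 m is -0.1083, -0.074 m is -0.0925.

```bash
echo '[{"dx": -0.0056, "dy": -0.015, "aperture": 0}, {"dx": -0.0101, "dy": -0.0299, "aperture": 0}, {"dx": -0.0123, "dy": -0.0456, "aperture": 0}, {"dx": -0.0131, "dy": -0.0613, "aperture": 0}, {"dx": -0.0119, "dy": -0.0769, "aperture": 0}, {"dx": -0.009, "dy": -0.0925, "aperture": 0}, {"dx": -0.004, "dy": -0.1083, "aperture": 0}, {"dx": -0.004, "dy": -0.1083, "aperture": 0}]' | python3 -m jog
python3 - <<'E'
from h import *
np.save('T4.npy',wT()); w=manip.camera('wrist'); cv2.imwrite('pics/w4.png',w)
for d in manip.outline_of('wrist','pad')[:2]: print(d['confidence'],d['bbox'])
E
```

```text
clock: 13.05
position: [0.5489, -0.3457, 0.0751]
ee_rot: [0.239, 0.971, -0.0, 0.001]
ft_force: [-1.6, -0.1, 5.6]
grip_width: 0.229
grasp_force: 21.3
0.23 [253.3, 0.0, 525.9, 345.5]
```

View pics/w4.png

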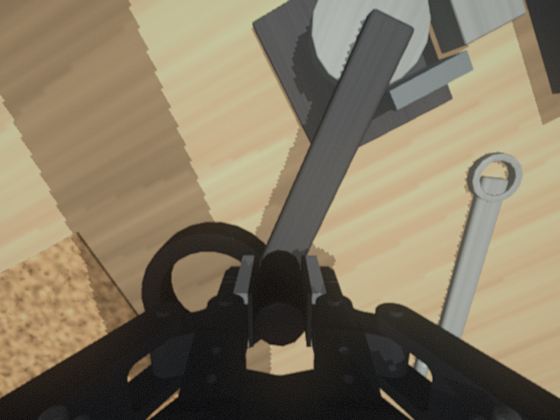

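```bash
python3 - <<'E'
from h import *
T=np.load('T4.npy')
for p,q in(((372,12),(268,240)),((412,28),(310,245))):
    a,b=at('wrist',*p,.065,T),at('wrist',*q,.065,T); d=b-a; print(a.round(4),b.round(4),'angle',np.arctan2(-d[1],d[0]))
print('pad stuff',at('wrist',560,95,.039,T))
s=manip.camera('scene'); cv2.imwrite('pics/s5.png',cv2.resize(s[200:330,150:330],None,fx=4,fy=4))
E
```

```text
[ 0.4681 -0.2614  0.065 ] [ 0.5348 -0.3447  0.065 ] angle 0.895964357471712
[ 0.481  -0.2493  0.065 ] [ 0.5466 -0.3279  0.065 ] angle 0.8758310184065207
pad stuff [ 0.54284908 -0.18413944  0.039     ]
```

View pics/s5.png

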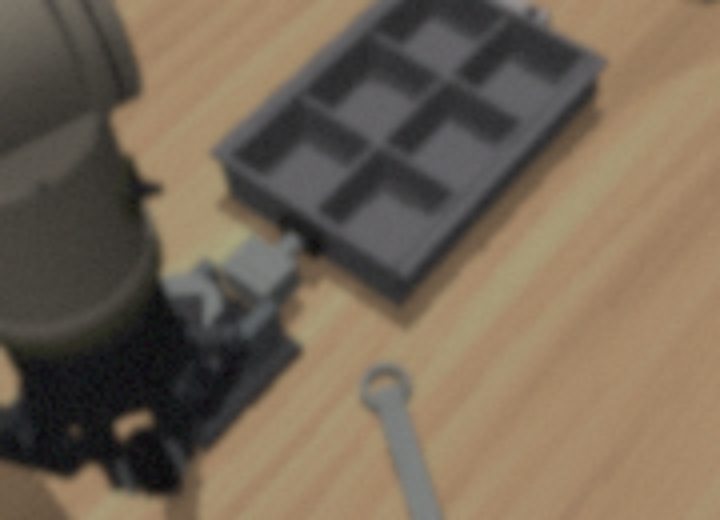

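In the tool's units: -0.0094 m is -0.0118, -0.0053 m is -0.0066.

```bash
echo '[{"dx": 0.0028, "dy": -0.0066, "aperture": 0}, {"dx": 0.0053, "dy": -0.0118, "aperture": 0}, {"dx": 0.0053, "dy": -0.0118, "aperture": 0}]' | python3 -m jog
echo '[{"aperture": 0.6}, {"aperture": 0.6}, {"aperture": 0.6}, {"dz": -0.0625, "aperture": 0.6}, {"dz": -0.125, "aperture": 0.6}]' | python3 -m jog
python3 -c "
from h import *
to(.4766,-.2364,.247,0)"
```

```text
clock: 13.58
position: [0.542, -0.3507, 0.075]
ee_rot: [0.238, 0.971, 0.0, 0.002]
ft_force: [2.8, 2.3, 5.9]
grip_width: 0.226
grasp_force: 21.3
clock: 14.2
position: [0.5398, -0.3509, 0.174]
ee_rot: [0.239, 0.971, 0.0, -0.001]
ft_force: [1.6, -0.8, -0.2]
grip_width: 0.599
grasp_force: 0.0
clock 14.20 pos [ 0.5398 -0.3509  0.174 ] yaw 1.089 j7 1.42 | rv [-1.000e-03 -2.000e-03  1.089e+00] shift [ 0.1092  0.0722 -0.0728] len 0.150 F [ 1.6 -0.8 -0.2]
```

In the tool's units: 0.109 m is 0.1363, -0.0728 m is -0.091, 1.089 rad is 0.3466.

```bash
echo '[{"az": 0.3466, "dx": 0.1363, "dy": 0.0903, "dz": -0.091, "aperture": 0}, {"az": 0.3466, "dx": 0.1363, "dy": 0.0903, "dz": -0.091, "aperture": 0}, {"az": 0.3466, "dx": 0.1363, "dy": 0.0903, "dz": -0.091, "aperture": 0}, {"az": 0.3466, "dx": 0.1363, "dy": 0.0903, "dz": -0.091, "aperture": 0}, {"az": 0.3466, "dx": 0.1363, "dy": 0.0903, "dz": -0.091, "aperture": 0}, {"az": 0.3466, "dx": 0.1363, "dy": 0.0903, "dz": -0.091, "aperture": 0}, {"az": 0.3466, "dx": 0.1363, "dy": 0.0903, "dz": -0.091, "aperture": 0}, {"az": 0.3466, "dx": 0.1363, "dy": 0.0903, "dz": -0.091, "aperture": 0}]' | python3 -m jog
python3 - <<'E'
from h import *
np.save('T5.npy',wT()); w=manip.camera('wrist'); cv2.imwrite('pics/w5.png',cv2.resize(w[60:260,200:440],None,fx=3,fy=3,interpolation=cv2.INTER_CUBIC)); cv2.imwrite('pics/w5full.png',w)
manip.camera('scene'); L=manip.outline_of('scene','crate'); print('crate',fit({'scene':L[0]['mask'].astype(np.float32)},[CR],[.477,-.05,0]))
manip.camera('top')
for b in bottles(): print(b)
E
```

```text
clock: 15.2
position: [0.4772, -0.2366, 0.2461]
ee_rot: [0.706, 0.708, -0.0, -0.0]
ft_force: [0.5, 0.6, -0.0]
grip_width: 0.002
grasp_force: 0.0
crate (array([ 0.4767527 , -0.05018387, -0.00075866]), np.float64(0.03822268545627594))
(array([0.5465, 0.4056]), np.float64(0.05), False, 116.0, 220.0)
(array([0.4527, 0.2074]), np.float64(0.06), False, 195.0, 257.0)
(array([0.6414, 0.3028]), np.float64(0.1), False, 158.0, 183.0)
(array([0.5549, 0.3132]), np.float64(0.27), False, 154.0, 217.0)
(array([0.4552, 0.3036]), np.float64(0.05), False, 159.0, 257.0)
(array([0.6514, 0.4279]), np.float64(0.04), True, 110.0, 183.0)
(array([0.6527, 0.212 ]), np.float64(0.27), False, 196.0, 178.0)
```

View pics/w5.png

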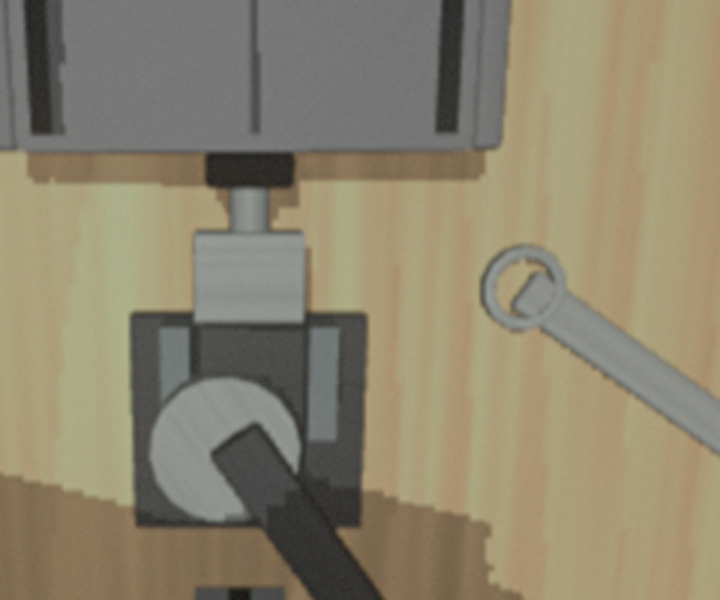

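```bash
python3 - <<'E'
from h import *
for f,t,rows in(('w3','T3',(122,170)),('w5full','T5',(104,150))):
    g=cv2.cvtColor(cv2.imread(f'pics/{f}.png'),cv2.COLOR_BGR2GRAY).astype(float); T=np.load(t+'.npy')
    p=g[rows[0]:rows[1],280:288].mean(1); print(f,dict(zip(range(*rows),p.astype(int))))
    print([at('wrist',284,v,.03,T)[1].round(4) for v in(110,129,141,158)])
E
```

```text
w3 {122: np.int64(141), 123: np.int64(155), 124: np.int64(156), 125: np.int64(156), 126: np.int64(157), 127: np.int64(154), 128: np.int64(121), 129: np.int64(68), 130: np.int64(43), 131: np.int64(45), 132: np.int64(48), 133: np.int64(47), 134: np.int64(48), 135: np.int64(47), 136: np.int64(47), 137: np.int64(47), 138: np.int64(47), 139: np.int64(43), 140: np.int64(67), 141: np.int64(118), 142: np.int64(138), 143: np.int64(139), 144: np.int64(138), 145: np.int64(137), 146: np.int64(138), 147: np.int64(137), 148: np.int64(138), 149: np.int64(137), 150: np.int64(137), 151: np.int64(138), 152: np.int64(137), 153: np.int64(137), 154: np.int64(137), 155: np.int64(138), 156: np.int64(138), 157: np.int64(138), 158: np.int64(132), 159: np.int64(116), 160: np.int64(129), 161: np.int64(147), 162: np.int64(150), 163: np.int64(149), 164: np.int64(147), 165: np.int64(144), 166: np.int64(145), 167: np.int64(148), 168: np.int64(148), 169: np.int64(146)}
[np.float64(-0.1608), np.float64(-0.1796), np.float64(-0.1918), np.float64(-0.2095)]
w5full {104: np.int64(109), 105: np.int64(116), 106: np.int64(1
[... 235 characters left out ...]
 119: np.int64(43), 120: np.int64(42), 121: np.int64(45), 122: np.int64(81), 123: np.int64(119), 124: np.int64(136), 125: np.int64(137), 126: np.int64(135), 127: np.int64(135), 128: np.int64(135), 129: np.int64(135), 130: np.int64(135), 131: np.int64(135), 132: np.int64(135), 133: np.int64(135), 134: np.int64(135), 135: np.int64(135), 136: np.int64(132), 137: np.int64(122), 138: np.int64(134), 139: np.int64(147), 140: np.int64(149), 141: np.int64(149), 142: np.int64(146), 143: np.int64(143), 144: np.int64(145), 145: np.int64(148), 146: np.int64(148), 147: np.int64(146), 148: np.int64(145), 149: np.int64(146)}
[np.float64(-0.1611), np.float64(-0.1798), np.float64(-0.192), np.float64(-0.2096)]
```

The pad now meets the crate, and the stem is shortened by about 3 mm, so it's snug. Next come the bottles. With the tool yaw at 0, tool dx is world +y, dy is world +x and dz is down.

Careful with the scale: shifts go in shares of 0.8 m and turns go in shares of pi rad. That gives: 0.4436 m is 0.5545, -0.0245 m is -0.0306.

```bash
echo '[{"dx": 0.5545, "dy": -0.0306, "dz": 0.025, "aperture": 0.6}, {"dx": 0.5545, "dy": -0.0306, "dz": 0.025, "aperture": 0.6}, {"dx": 0.5545, "dy": -0.0306, "dz": 0.025, "aperture": 0.6}, {"dx": 0.5545, "dy": -0.0306, "dz": 0.025, "aperture": 0.6}, {"dx": 0.5545, "dy": -0.0306, "dz": 0.025, "aperture": 0.6}, {"dx": 0.5545, "dy": -0.0306, "dz": 0.025, "aperture": 0.6}, {"dx": 0.5545, "dy": -0.0306, "dz": 0.025, "aperture": 0.6}, {"dx": 0.5545, "dy": -0.0306, "dz": 0.025, "aperture": 0.6}, {"dx": 0.5545, "dy": -0.0306, "dz": 0.025, "aperture": 0.6}, {"dx": 0.5545, "dy": -0.0306, "dz": 0.025, "aperture": 0.6}]' | python3 -m jog 25
python3 - <<'E'
from h import *
T=wT(); w=manip.camera('wrist'); cv2.imwrite('pics/w6.png',w)
for d in manip.outline_of('wrist','bottle1')[:6]: print(round(d['confidence'],2),np.round(d['bbox']))
print('expect cap top centre at',proj('wrist',[.4527,.207,.1],T),'base',proj('wrist',[.4527,.207,0.],T))
to(.4527,.207,.066,0)
E
```

```text
clock: 16.75
position: [0.4533, 0.2054, 0.226]
ee_rot: [0.708, 0.706, -0.0, 0.0]
ft_force: [0.1, 0.4, -0.2]
grip_width: 0.602
grasp_force: 0.0
0.89 [354.  36. 442. 104.]
0.87 [252.  50. 312. 115.]
0.63 [440.  53. 554. 113.]
0.61 [439. 151. 544. 209.]
expect cap top centre at [279.37400443 202.35529603] base [279.47835853 179.78867112]
clock 16.85 pos [0.4532 0.2055 0.2261] yaw -0.002 j7 -0.61 | rv [ 0.     0.001 -0.002] shift [ 0.0016 -0.0006  0.1601] len 0.160 F [-0.4 -0.9 -0.1]
```

View pics/w6.png

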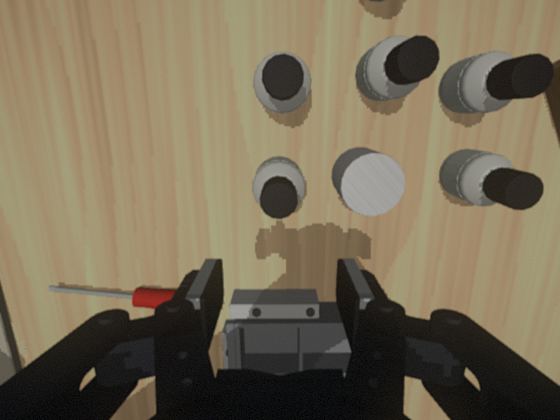

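The wrist view shows the first cap at (279,197), about 3 mm further in y than expected, and the tin beside it at (372,184).

In the tool's units: 0.16 m is 0.2, 0.02 m is 0.025.

```bash
echo '[{"dx": 0.005, "dy": -0.0008, "dz": 0.075, "aperture": 0.6}, {"dx": 0.005, "dy": -0.0008, "dz": 0.15, "aperture": 0.6}, {"dx": 0.005, "dy": -0.0008, "dz": 0.2, "aperture": 0.6}, {"dx": 0.005, "dy": -0.0008, "dz": 0.2, "aperture": 0.6}, {"dx": 0.005, "dy": -0.0008, "dz": 0.2, "aperture": 0}, {"dx": 0.005, "dy": -0.0008, "dz": 0.2, "aperture": 0}, {"dx": 0.005, "dy": -0.0008, "dz": 0.2, "aperture": 0}, {"dx": 0.005, "dy": -0.0008, "dz": 0.2, "aperture": 0}, {"dx": 0.005, "dy": -0.0008, "dz": 0.125, "aperture": 0}, {"dx": 0.005, "dy": -0.0008, "dz": 0.05, "aperture": 0}, {"dx": 0.005, "dy": -0.0008, "dz": 0.025, "aperture": 0}, {"dx": 0.005, "dy": -0.0008, "dz": 0.025, "aperture": 0}]' | python3 -m jog
python3 -c "
from h import *
to(.4415,-.121,.206,0)"
```

```text
clock: 18.35
position: [0.453, 0.2113, 0.2079]
ee_rot: [0.707, 0.707, 0.001, 0.001]
ft_force: [0.1, -0.1, -1.4]
grip_width: 0.366
grasp_force: 28.3
clock 18.35 pos [0.453  0.2113 0.2079] yaw -0.000 j7 -0.64 | rv [ 0.004 -0.    -0.   ] shift [-0.3323 -0.0114  0.0018] len 0.332 F [ 0.1 -0.1 -1.4]
```

In the tool's units: -0.332 m is -0.415, 0.135 m is 0.1688.

```bash
echo '[{"dx": -0.415, "dy": -0.0143, "aperture": 0}, {"dx": -0.415, "dy": -0.0143, "aperture": 0}, {"dx": -0.415, "dy": -0.0143, "aperture": 0}, {"dx": -0.415, "dy": -0.0143, "aperture": 0}, {"dx": -0.415, "dy": -0.0143, "aperture": 0}, {"dx": -0.415, "dy": -0.0143, "aperture": 0}, {"dx": -0.415, "dy": -0.0143, "aperture": 0}, {"dx": -0.415, "dy": -0.0143, "aperture": 0}, {"dx": -0.415, "dy": -0.0143, "dz": 0.0625, "aperture": 0}, {"dx": -0.415, "dy": -0.0143, "dz": 0.125, "aperture": 0}, {"dx": -0.415, "dy": -0.0143, "dz": 0.1563, "aperture": 0}, {"dx": -0.415, "dy": -0.0143, "dz": 0.1688, "aperture": 0}, {"dx": -0.415, "dy": -0.0143, "dz": 0.1688, "aperture": 0}]' | python3 -m jog
echo '[{"aperture": 0.55}, {"aperture": 0.55}, {"aperture": 0.55}, {"dz": -0.0625, "aperture": 0.55}, {"dz": -0.125, "aperture": 0.55}, {"dz": -0.1625, "aperture": 0.55}, {"dz": -0.1625, "aperture": 0.55}]' | python3 -m jog
python3 - <<'E'
from h import *
for b in bottles(): print(b)
cv2.imwrite('pics/w7.png',manip.camera('wrist'))
to(.4552,.3036,.21,0)
E
```

```text
clock: 19.98
position: [0.4412, -0.1197, 0.0714]
ee_rot: [0.706, 0.708, 0.0, -0.0]
ft_force: [0.8, 0.3, -1.0]
grip_width: 0.368
grasp_force: 30.0
clock: 20.85
position: [0.442, -0.1213, 0.2035]
ee_rot: [0.707, 0.707, 0.001, 0.002]
ft_force: [0.5, 0.0, 0.2]
grip_width: 0.548
grasp_force: 0.0
(array([0.6414, 0.3027]), np.float64(0.07), False, 159.0, 183.0)
(array([0.555 , 0.3154]), np.float64(0.07), False, 154.0, 216.0)
(array([ 0.4414, -0.1211]), np.float64(0.52), False, 324.0, 259.0)
(array([0.546 , 0.4051]), np.float64(0.05), False, 119.0, 221.0)
(array([0.4561, 0.3004]), np.float64(0.23), False, 158.0, 258.0)
(array([0.6497, 0.4259]), np.float64(0.19), True, 110.0, 182.0)
(array([0.6535, 0.2137]), np.float64(0.07), False, 196.0, 178.0)
(array([ 0.58  , -0.3925]), np.float64(1.1), False, 435.0, 207.0)
clock 21.00 pos [ 0.4402 -0.121   0.2003] yaw -0.000 j7 0.17 | rv [-0.001 -0.    -0.   ] shift [ 0.4246  0.0149 -0.0096] len 0.425 F [ 0.2 -0.2 -0.1]
```

View pics/w7.png

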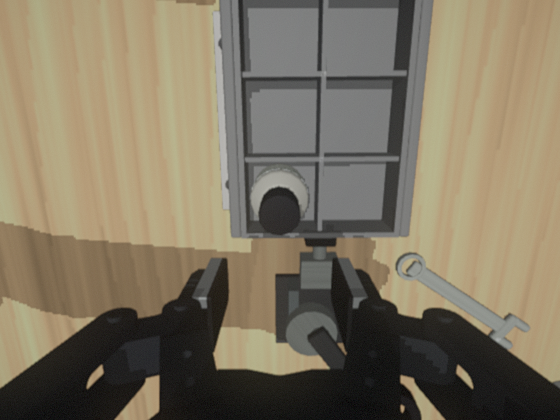

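The first bottle stands upright in the near-right cell (cap at 280,210). Next is the bottle at (0.4555, 0.305), which goes to the far-right cell.

In the tool's units: 0.4265 m is 0.5331, 0.0145 m is 0.0181.

```bash
echo '[{"dx": 0.5331, "dy": 0.0181, "aperture": 0.6}, {"dx": 0.5331, "dy": 0.0181, "aperture": 0.6}, {"dx": 0.5331, "dy": 0.0181, "aperture": 0.6}, {"dx": 0.5331, "dy": 0.0181, "aperture": 0.6}, {"dx": 0.5331, "dy": 0.0181, "aperture": 0.6}, {"dx": 0.5331, "dy": 0.0181, "aperture": 0.6}, {"dx": 0.5331, "dy": 0.0181, "aperture": 0.6}, {"dx": 0.5331, "dy": 0.0181, "aperture": 0.6}, {"dx": 0.5331, "dy": 0.0181, "aperture": 0.6}, {"dx": 0.5331, "dy": 0.0181, "aperture": 0.6}]' | python3 -m jog
python3 - <<'E'
from h import *
for b in bottles():
    if b[1]<.4: print(b)
to(.4555,.305,.066,0)
E
```

```text
clock: 22.25
position: [0.4557, 0.3038, 0.2006]
ee_rot: [0.708, 0.706, -0.0, 0.0]
ft_force: [-0.8, -0.1, 1.4]
grip_width: 0.601
grasp_force: 0.0
(array([0.6539, 0.2138]), np.float64(0.09), False, 195.0, 178.0)
(array([0.4553, 0.3034]), np.float64(0.08), False, 157.0, 257.0)
(array([ 0.4415, -0.1242]), np.float64(0.06), False, 329.0, 259.0)
(array([0.6503, 0.4263]), np.float64(0.11), True, 110.0, 182.0)
(array([0.642 , 0.3045]), np.float64(0.06), False, 159.0, 184.0)
clock 22.35 pos [0.4558 0.3041 0.201 ] yaw -0.002 j7 -0.90 | rv [ 0.     0.001 -0.002] shift [ 0.0011 -0.0004  0.135 ] len 0.135 F [ 0.2 -0.4  0.2]
```

In the tool's units: 0.135 m is 0.1688, 0.11 m is 0.1375.

```bash
echo '[{"dx": 0.0025, "dz": 0.075, "aperture": 0.6}, {"dx": 0.0025, "dz": 0.1375, "aperture": 0.6}, {"dx": 0.0025, "dz": 0.1688, "aperture": 0.6}, {"dx": 0.0025, "dz": 0.1688, "aperture": 0.6}, {"dx": 0.0025, "dz": 0.1688, "aperture": 0}, {"dx": 0.0025, "dz": 0.1688, "aperture": 0}, {"dx": 0.0025, "dz": 0.1688, "aperture": 0}, {"dx": 0.0025, "dz": 0.1688, "aperture": 0}, {"dx": 0.0025, "dz": 0.0938, "aperture": 0}, {"dx": 0.0025, "dz": 0.0188, "aperture": 0}, {"dx": 0.0025, "dz": -0.0125, "aperture": 0}, {"dx": 0.0025, "dz": -0.0125, "aperture": 0}]' | python3 -m jog 28
python3 -c "
from h import *
to(.5125,-.121,.072,0)"
```

```text
clock: 23.85
position: [0.456, 0.3081, 0.2132]
ee_rot: [0.707, 0.707, 0.002, 0.001]
ft_force: [-0.1, 0.9, -2.7]
grip_width: 0.363
grasp_force: 29.2
clock 23.85 pos [0.456  0.3081 0.2132] yaw -0.000 j7 -0.90 | rv [ 0.004 -0.001 -0.   ] shift [-0.4293  0.0561  0.1409] len 0.455 F [-0.1  0.9 -2.7]
```

In the tool's units: -0.4293 m is -0.5366, 0.14 m is 0.175.

```bash
echo '[{"dx": -0.5366, "dy": 0.0701, "aperture": 0}, {"dx": -0.5366, "dy": 0.0701, "aperture": 0}, {"dx": -0.5366, "dy": 0.0701, "aperture": 0}, {"dx": -0.5366, "dy": 0.0701, "aperture": 0}, {"dx": -0.5366, "dy": 0.0701, "aperture": 0}, {"dx": -0.5366, "dy": 0.0701, "aperture": 0}, {"dx": -0.5366, "dy": 0.0701, "aperture": 0}, {"dx": -0.5366, "dy": 0.0701, "aperture": 0}, {"dx": -0.5366, "dy": 0.0701, "aperture": 0}, {"dx": -0.5366, "dy": 0.0701, "aperture": 0}, {"dx": -0.5366, "dy": 0.0701, "dz": 0.0625, "aperture": 0}, {"dx": -0.5366, "dy": 0.0701, "dz": 0.125, "aperture": 0}, {"dx": -0.5366, "dy": 0.0701, "dz": 0.1625, "aperture": 0}, {"dx": -0.5366, "dy": 0.0701, "dz": 0.175, "aperture": 0}, {"dx": -0.5366, "dy": 0.0701, "dz": 0.175, "aperture": 0}]' | python3 -m jog
echo '[{"aperture": 0.55}, {"aperture": 0.55}, {"aperture": 0.55}, {"dz": -0.0625, "aperture": 0.55}, {"dz": -0.125, "aperture": 0.55}, {"dz": -0.1625, "aperture": 0.55}, {"dz": -0.1625, "aperture": 0.55}]' | python3 -m jog
python3 - <<'E'
from h import *
for b in bottles():
    if b[1]<.4: print(b)
to(.6535,.2155,.2,0)
E
```

```text
clock: 25.72
position: [0.5117, -0.1207, 0.0717]
ee_rot: [0.706, 0.708, 0.0, 0.0]
ft_force: [-0.1, 0.5, -1.8]
grip_width: 0.366
grasp_force: 31.1
clock: 26.6
position: [0.5126, -0.122, 0.2036]
ee_rot: [0.707, 0.707, 0.001, 0.002]
ft_force: [-0.5, 0.5, -0.5]
grip_width: 0.55
grasp_force: 0.0
(array([0.6528, 0.2158]), np.float64(0.09), False, 194.0, 178.0)
(array([0.5466, 0.4058]), np.float64(0.12), False, 119.0, 220.0)
(array([0.642 , 0.3045]), np.float64(0.04), False, 160.0, 183.0)
(array([0.5187, 0.2712]), np.float64(0.05), False, 173.0, 229.0)
(array([ 0.4411, -0.1233]), np.float64(0.05), False, 328.0, 260.0)
(array([ 0.5105, -0.1214]), np.float64(0.25), False, 328.0, 232.0)
(array([0.6484, 0.4269]), np.float64(0.13), True, 111.0, 183.0)
clock 26.70 pos [ 0.5111 -0.122   0.2008] yaw -0.000 j7 0.01 | rv [-0.  0. -0.] shift [0.3375 0.1423 0.0007] len 0.366 F [-0.4 -1.  -0. ]
```

One bottle was knocked from (0.555, 0.315) to (0.519, 0.271), which I'll allow for. Next is the one at (0.653, 0.216), for the near-middle cell.

In the tool's units: 0.3385 m is 0.4231, 0.142 m is 0.1775.

```bash
echo '[{"dx": 0.4231, "dy": 0.1775, "aperture": 0.6}, {"dx": 0.4231, "dy": 0.1775, "aperture": 0.6}, {"dx": 0.4231, "dy": 0.1775, "aperture": 0.6}, {"dx": 0.4231, "dy": 0.1775, "aperture": 0.6}, {"dx": 0.4231, "dy": 0.1775, "aperture": 0.6}, {"dx": 0.4231, "dy": 0.1775, "aperture": 0.6}, {"dx": 0.4231, "dy": 0.1775, "aperture": 0.6}, {"dx": 0.4231, "dy": 0.1775, "aperture": 0.6}, {"dx": 0.4231, "dy": 0.1775, "aperture": 0.6}]' | python3 -m jog
python3 - <<'E'
from h import *
for b in bottles():
    if b[1]<.4: print(b)
to(.6535,.2165,.066,0)
E
```

```text
clock: 27.82
position: [0.6535, 0.2148, 0.2007]
ee_rot: [0.708, 0.706, -0.001, 0.0]
ft_force: [-0.5, -0.3, -1.0]
grip_width: 0.599
grasp_force: 0.0
(array([0.5186, 0.2709]), np.float64(0.1), False, 173.0, 229.0)
(array([0.546 , 0.4051]), np.float64(0.05), False, 118.0, 220.0)
(array([0.6517, 0.4283]), np.float64(0.14), True, 109.0, 184.0)
(array([ 0.4401, -0.1223]), np.float64(0.07), False, 328.0, 259.0)
(array([ 0.5113, -0.1254]), np.float64(0.17), False, 328.0, 233.0)
clock 27.93 pos [0.6536 0.215  0.2011] yaw -0.002 j7 -0.66 | rv [ 0.     0.001 -0.002] shift [ 1.600e-03 -1.000e-04  1.351e-01] len 0.135 F [-0.8 -0.2 -1. ]
```

In the tool's units: 0.135 m is 0.1688, 0.11 m is 0.1375.

```bash
echo '[{"dx": 0.0013, "dz": 0.075, "aperture": 0.6}, {"dx": 0.0013, "dz": 0.1375, "aperture": 0.6}, {"dx": 0.0013, "dz": 0.1688, "aperture": 0.6}, {"dx": 0.0013, "dz": 0.1688, "aperture": 0.6}, {"dx": 0.0013, "dz": 0.1688, "aperture": 0}, {"dx": 0.0013, "dz": 0.1688, "aperture": 0}, {"dx": 0.0013, "dz": 0.1688, "aperture": 0}, {"dx": 0.0013, "dz": 0.1688, "aperture": 0}, {"dx": 0.0013, "dz": 0.0938, "aperture": 0}, {"dx": 0.0013, "dz": 0.0188, "aperture": 0}, {"dx": 0.0013, "dz": -0.0125, "aperture": 0}, {"dx": 0.0013, "dz": -0.0125, "aperture": 0}]' | python3 -m jog 28
python3 -c "
from h import *
to(.4415,-.0505,.072,0)"
```

```text
clock: 29.42
position: [0.654, 0.2183, 0.2135]
ee_rot: [0.707, 0.707, 0.002, 0.001]
ft_force: [-0.5, 0.6, -1.7]
grip_width: 0.361
grasp_force: 30.8
clock 29.43 pos [0.654  0.2183 0.2135] yaw 0.000 j7 -0.66 | rv [ 0.004 -0.001  0.   ] shift [-0.269  -0.2131  0.1404] len 0.371 F [-0.5  0.6 -1.7]
```

In the tool's units: -0.269 m is -0.3363, -0.2125 m is -0.2656.

```bash
echo '[{"dx": -0.3363, "dy": -0.2656, "aperture": 0}, {"dx": -0.3363, "dy": -0.2656, "aperture": 0}, {"dx": -0.3363, "dy": -0.2656, "aperture": 0}, {"dx": -0.3363, "dy": -0.2656, "aperture": 0}, {"dx": -0.3363, "dy": -0.2656, "aperture": 0}, {"dx": -0.3363, "dy": -0.2656, "aperture": 0}, {"dx": -0.3363, "dy": -0.2656, "aperture": 0}, {"dx": -0.3363, "dy": -0.2656, "aperture": 0}, {"dx": -0.3363, "dy": -0.2656, "aperture": 0}, {"dx": -0.3363, "dy": -0.2656, "aperture": 0}, {"dx": -0.3363, "dy": -0.2656, "dz": 0.0625, "aperture": 0}, {"dx": -0.3363, "dy": -0.2656, "dz": 0.125, "aperture": 0}, {"dx": -0.3363, "dy": -0.2656, "dz": 0.1625, "aperture": 0}, {"dx": -0.3363, "dy": -0.2656, "dz": 0.175, "aperture": 0}, {"dx": -0.3363, "dy": -0.2656, "dz": 0.175, "aperture": 0}]' | python3 -m jog
echo '[{"aperture": 0.55}, {"aperture": 0.55}, {"aperture": 0.55}, {"dz": -0.0625, "aperture": 0.55}, {"dz": -0.125, "aperture": 0.55}, {"dz": -0.1625, "aperture": 0.55}, {"dz": -0.1625, "aperture": 0.55}]' | python3 -m jog
python3 - <<'E'
from h import *
for b in bottles():
    if b[1]<.4: print(b)
to(.642,.3065,.2,0)
E
```

```text
clock: 31.3
position: [0.4412, -0.0506, 0.0714]
ee_rot: [0.707, 0.708, 0.0, -0.0]
ft_force: [0.3, -0.1, -1.2]
grip_width: 0.36
grasp_force: 31.5
clock: 32.17
position: [0.4421, -0.0516, 0.2032]
ee_rot: [0.707, 0.707, 0.001, 0.002]
ft_force: [-0.4, 0.2, -1.0]
grip_width: 0.549
grasp_force: 0.0
(array([0.5472, 0.4038]), np.float64(0.13), False, 119.0, 221.0)
(array([0.5186, 0.2712]), np.float64(0.07), False, 171.0, 232.0)
(array([0.6509, 0.4275]), np.float64(0.06), True, 110.0, 183.0)
(array([0.641 , 0.3009]), np.float64(0.16), False, 160.0, 183.0)
clock 32.27 pos [ 0.4406 -0.0515  0.2008] yaw -0.000 j7 0.04 | rv [-0.     0.001 -0.   ] shift [0.3581 0.2012 0.0005] len 0.411 F [ 0.3 -0.8  0.1]
```

In the tool's units: 0.3575 m is 0.4469, 0.201 m is 0.2513.

```bash
echo '[{"dx": 0.4469, "dy": 0.2513, "aperture": 0.6}, {"dx": 0.4469, "dy": 0.2513, "aperture": 0.6}, {"dx": 0.4469, "dy": 0.2513, "aperture": 0.6}, {"dx": 0.4469, "dy": 0.2513, "aperture": 0.6}, {"dx": 0.4469, "dy": 0.2513, "aperture": 0.6}, {"dx": 0.4469, "dy": 0.2513, "aperture": 0.6}, {"dx": 0.4469, "dy": 0.2513, "aperture": 0.6}, {"dx": 0.4469, "dy": 0.2513, "aperture": 0.6}, {"dx": 0.4469, "dy": 0.2513, "aperture": 0.6}, {"dx": 0.4469, "dy": 0.2513, "aperture": 0.6}]' | python3 -m jog
python3 - <<'E'
from h import *
for b in bottles():
    if b[1]<.4: print(b)
to(.6415,.306,.066,0)
E
```

```text
clock: 33.52
position: [0.642, 0.3048, 0.2008]
ee_rot: [0.708, 0.707, -0.0, 0.0]
ft_force: [0.1, -0.2, 0.3]
grip_width: 0.598
grasp_force: 0.0
(array([0.546 , 0.4049]), np.float64(0.26), False, 119.0, 220.0)
(array([ 0.4406, -0.1233]), np.float64(0.05), False, 327.0, 258.0)
(array([ 0.5118, -0.1258]), np.float64(0.07), False, 330.0, 232.0)
clock 33.62 pos [0.6421 0.3049 0.2012] yaw -0.001 j7 -0.81 | rv [ 0.     0.001 -0.001] shift [ 0.0012 -0.0007  0.1352] len 0.135 F [-0.3  0.5  0.2]
```

In the tool's units: 0.135 m is 0.1688, 0.11 m is 0.1375.

```bash
echo '[{"dx": 0.0013, "dz": 0.075, "aperture": 0.6}, {"dx": 0.0013, "dz": 0.1375, "aperture": 0.6}, {"dx": 0.0013, "dz": 0.1688, "aperture": 0.6}, {"dx": 0.0013, "dz": 0.1688, "aperture": 0.6}, {"dx": 0.0013, "dz": 0.1688, "aperture": 0}, {"dx": 0.0013, "dz": 0.1688, "aperture": 0}, {"dx": 0.0013, "dz": 0.1688, "aperture": 0}, {"dx": 0.0013, "dz": 0.1688, "aperture": 0}, {"dx": 0.0013, "dz": 0.0938, "aperture": 0}, {"dx": 0.0013, "dz": 0.0188, "aperture": 0}, {"dx": 0.0013, "dz": -0.0125, "aperture": 0}, {"dx": 0.0013, "dz": -0.0125, "aperture": 0}]' | python3 -m jog 28
python3 -c "
from h import *
to(.5125,-.0505,.072,0)"
```

```text
clock: 35.12
position: [0.6425, 0.3081, 0.2142]
ee_rot: [0.707, 0.707, 0.002, 0.001]
ft_force: [-0.5, 0.0, -2.3]
grip_width: 0.366
grasp_force: 30.8
clock 35.12 pos [0.6425 0.3081 0.2142] yaw -0.000 j7 -0.81 | rv [ 0.004 -0.002 -0.   ] shift [-0.3588 -0.1305  0.1409] len 0.407 F [-0.5  0.  -2.3]
```

In the tool's units: -0.359 m is -0.4488, 0.14 m is 0.175.

```bash
echo '[{"dx": -0.4488, "dy": -0.1625, "aperture": 0}, {"dx": -0.4488, "dy": -0.1625, "aperture": 0}, {"dx": -0.4488, "dy": -0.1625, "aperture": 0}, {"dx": -0.4488, "dy": -0.1625, "aperture": 0}, {"dx": -0.4488, "dy": -0.1625, "aperture": 0}, {"dx": -0.4488, "dy": -0.1625, "aperture": 0}, {"dx": -0.4488, "dy": -0.1625, "aperture": 0}, {"dx": -0.4488, "dy": -0.1625, "aperture": 0}, {"dx": -0.4488, "dy": -0.1625, "aperture": 0}, {"dx": -0.4488, "dy": -0.1625, "aperture": 0}, {"dx": -0.4488, "dy": -0.1625, "dz": 0.0625, "aperture": 0}, {"dx": -0.4488, "dy": -0.1625, "dz": 0.125, "aperture": 0}, {"dx": -0.4488, "dy": -0.1625, "dz": 0.1625, "aperture": 0}, {"dx": -0.4488, "dy": -0.1625, "dz": 0.175, "aperture": 0}, {"dx": -0.4488, "dy": -0.1625, "dz": 0.175, "aperture": 0}]' | python3 -m jog
echo '[{"aperture": 0.55}, {"aperture": 0.55}, {"aperture": 0.55}, {"dz": -0.0625, "aperture": 0.55}, {"dz": -0.125, "aperture": 0.55}, {"dz": -0.1625, "aperture": 0.55}, {"dz": -0.1625, "aperture": 0.55}]' | python3 -m jog
python3 - <<'E'
from h import *
for b in bottles():
    if b[1]<.4: print(b)
to(.5188,.273,.2,0)
E
```

```text
clock: 37.0
position: [0.5122, -0.0505, 0.0715]
ee_rot: [0.706, 0.708, 0.0, -0.0]
ft_force: [0.7, -0.2, -1.5]
grip_width: 0.36
grasp_force: 32.6
clock: 37.88
position: [0.5131, -0.0519, 0.2033]
ee_rot: [0.707, 0.707, 0.001, 0.002]
ft_force: [-0.7, 0.1, -0.3]
grip_width: 0.548
grasp_force: 0.0
(array([0.6503, 0.4263]), np.float64(0.1), True, 109.0, 181.0)
(array([0.5465, 0.4052]), np.float64(0.05), False, 118.0, 220.0)
(array([0.5201, 0.2718]), np.float64(0.11), False, 171.0, 229.0)
clock 37.98 pos [ 0.5116 -0.0521  0.2007] yaw -0.000 j7 -0.17 | rv [-0.     0.001 -0.   ] shift [0.3251 0.0071 0.0005] len 0.325 F [-1.2 -0.7 -1.2]
```

In the tool's units: 0.325 m is 0.4063, 0.0075 m is 0.0094.

```bash
echo '[{"dx": 0.4063, "dy": 0.0094, "aperture": 0.6}, {"dx": 0.4063, "dy": 0.0094, "aperture": 0.6}, {"dx": 0.4063, "dy": 0.0094, "aperture": 0.6}, {"dx": 0.4063, "dy": 0.0094, "aperture": 0.6}, {"dx": 0.4063, "dy": 0.0094, "aperture": 0.6}, {"dx": 0.4063, "dy": 0.0094, "aperture": 0.6}, {"dx": 0.4063, "dy": 0.0094, "aperture": 0.6}, {"dx": 0.4063, "dy": 0.0094, "aperture": 0.6}, {"dx": 0.4063, "dy": 0.0094, "aperture": 0.6}]' | python3 -m jog
python3 - <<'E'
from h import *
for b in bottles():
    if b[1]<.4: print(b)
to(.519,.273,.067,0)
E
```

```text
clock: 39.1
position: [0.52, 0.2712, 0.2009]
ee_rot: [0.708, 0.706, -0.0, 0.0]
ft_force: [1.0, 0.0, 0.0]
grip_width: 0.6
grasp_force: 0.0
(array([ 0.5118, -0.0574]), np.float64(0.1), False, 302.0, 231.0)
(array([ 0.4421, -0.0535]), np.float64(0.05), False, 302.0, 259.0)
(array([ 0.5111, -0.125 ]), np.float64(0.06), False, 329.0, 231.0)
clock 39.20 pos [0.5199 0.2718 0.2011] yaw -0.002 j7 -0.87 | rv [ 0.     0.001 -0.002] shift [ 0.0013 -0.0009  0.1341] len 0.134 F [ 0.  -0.4 -0. ]
```

In the tool's units: 0.135 m is 0.1688, 0.11 m is 0.1375.

```bash
echo '[{"dx": 0.0025, "dz": 0.075, "aperture": 0.6}, {"dx": 0.0025, "dz": 0.1375, "aperture": 0.6}, {"dx": 0.0025, "dz": 0.1688, "aperture": 0.6}, {"dx": 0.0025, "dz": 0.1688, "aperture": 0.6}, {"dx": 0.0025, "dz": 0.1688, "aperture": 0}, {"dx": 0.0025, "dz": 0.1688, "aperture": 0}, {"dx": 0.0025, "dz": 0.1688, "aperture": 0}, {"dx": 0.0025, "dz": 0.1688, "aperture": 0}, {"dx": 0.0025, "dz": 0.0938, "aperture": 0}, {"dx": 0.0025, "dz": 0.0188, "aperture": 0}, {"dx": 0.0025, "dz": -0.0125, "aperture": 0}, {"dx": 0.0025, "dz": -0.0125, "aperture": 0}]' | python3 -m jog 28
python3 -c "
from h import *
to(.4415,.0195,.072,0)"
```

```text
clock: 40.7
position: [0.5201, 0.2758, 0.2132]
ee_rot: [0.707, 0.707, 0.002, 0.001]
ft_force: [-0.4, 0.5, -1.6]
grip_width: 0.36
grasp_force: 30.1
clock 40.70 pos [0.5201 0.2758 0.2132] yaw -0.000 j7 -0.86 | rv [ 0.004 -0.001 -0.   ] shift [-0.2565 -0.079   0.1406] len 0.303 F [-0.4  0.5 -1.6]
```

In the tool's units: -0.256 m is -0.32, 0.14 m is 0.175.

```bash
echo '[{"dx": -0.32, "dy": -0.0981, "aperture": 0}, {"dx": -0.32, "dy": -0.0981, "aperture": 0}, {"dx": -0.32, "dy": -0.0981, "aperture": 0}, {"dx": -0.32, "dy": -0.0981, "aperture": 0}, {"dx": -0.32, "dy": -0.0981, "aperture": 0}, {"dx": -0.32, "dy": -0.0981, "aperture": 0}, {"dx": -0.32, "dy": -0.0981, "aperture": 0}, {"dx": -0.32, "dy": -0.0981, "aperture": 0}, {"dx": -0.32, "dy": -0.0981, "aperture": 0}, {"dx": -0.32, "dy": -0.0981, "dz": 0.0625, "aperture": 0}, {"dx": -0.32, "dy": -0.0981, "dz": 0.125, "aperture": 0}, {"dx": -0.32, "dy": -0.0981, "dz": 0.1625, "aperture": 0}, {"dx": -0.32, "dy": -0.0981, "dz": 0.175, "aperture": 0}, {"dx": -0.32, "dy": -0.0981, "dz": 0.175, "aperture": 0}]' | python3 -m jog
echo '[{"aperture": 0.55}, {"aperture": 0.55}, {"aperture": 0.55}, {"dz": -0.0625, "aperture": 0.55}, {"dz": -0.125, "aperture": 0.55}, {"dz": -0.1625, "aperture": 0.55}, {"dz": -0.1625, "aperture": 0.55}]' | python3 -m jog
python3 - <<'E'
from h import *
for b in bottles():
    if b[1]<.4: print(b)
to(.5468,.407,.2,0)
E
```

```text
clock: 42.45
position: [0.441, 0.0201, 0.0713]
ee_rot: [0.707, 0.708, 0.0, -0.001]
ft_force: [-0.2, -0.1, -2.4]
grip_width: 0.364
grasp_force: 32.0
clock: 43.32
position: [0.4421, 0.0189, 0.203]
ee_rot: [0.707, 0.707, 0.0, 0.002]
ft_force: [-0.1, 0.2, -1.4]
grip_width: 0.552
grasp_force: 0.0
(array([0.6517, 0.4277]), np.float64(0.12), True, 111.0, 182.0)
(array([ 0.5112, -0.125 ]), np.float64(0.07), False, 329.0, 232.0)
(array([ 0.4416, -0.1236]), np.float64(0.11), False, 328.0, 259.0)
(array([0.5465, 0.4052]), np.float64(0.05), False, 116.0, 220.0)
clock 43.42 pos [0.4407 0.0188 0.2007] yaw -0.001 j7 -0.11 | rv [ 0.     0.001 -0.001] shift [3.883e-01 1.059e-01 3.000e-04] len 0.402 F [-0.1  0.3 -0.1]
```

In the tool's units: 0.388 m is 0.485, 0.106 m is 0.1325.

```bash
echo '[{"dx": 0.485, "dy": 0.1325, "aperture": 0.6}, {"dx": 0.485, "dy": 0.1325, "aperture": 0.6}, {"dx": 0.485, "dy": 0.1325, "aperture": 0.6}, {"dx": 0.485, "dy": 0.1325, "aperture": 0.6}, {"dx": 0.485, "dy": 0.1325, "aperture": 0.6}, {"dx": 0.485, "dy": 0.1325, "aperture": 0.6}, {"dx": 0.485, "dy": 0.1325, "aperture": 0.6}, {"dx": 0.485, "dy": 0.1325, "aperture": 0.6}, {"dx": 0.485, "dy": 0.1325, "aperture": 0.6}, {"dx": 0.485, "dy": 0.1325, "aperture": 0.6}]' | python3 -m jog
echo '[{"dx": 0.0013, "dz": 0.075, "aperture": 0.6}, {"dx": 0.0013, "dz": 0.1375, "aperture": 0.6}, {"dx": 0.0013, "dz": 0.1688, "aperture": 0.6}, {"dx": 0.0013, "dz": 0.1688, "aperture": 0.6}, {"dx": 0.0013, "dz": 0.1688, "aperture": 0}, {"dx": 0.0013, "dz": 0.1688, "aperture": 0}, {"dx": 0.0013, "dz": 0.1688, "aperture": 0}, {"dx": 0.0013, "dz": 0.1688, "aperture": 0}, {"dx": 0.0013, "dz": 0.0938, "aperture": 0}, {"dx": 0.0013, "dz": 0.0188, "aperture": 0}, {"dx": 0.0013, "dz": -0.0125, "aperture": 0}, {"dx": 0.0013, "dz": -0.0125, "aperture": 0}]' | python3 -m jog 28
python3 -c "
from h import *
to(.5125,.0195,.072,0)"
```

```text
clock: 44.68
position: [0.5474, 0.4056, 0.2004]
ee_rot: [0.708, 0.706, -0.001, 0.0]
ft_force: [0.3, 0.0, 0.2]
grip_width: 0.605
grasp_force: 0.0
clock: 46.18
position: [0.5472, 0.4092, 0.214]
ee_rot: [0.707, 0.707, 0.002, 0.0]
ft_force: [-0.3, 0.0, -3.0]
grip_width: 0.364
grasp_force: 30.2
clock 46.17 pos [0.5472 0.4092 0.214 ] yaw 0.000 j7 -1.05 | rv [ 0.004 -0.002  0.   ] shift [-0.39   -0.0353  0.1409] len 0.416 F [-0.3  0.  -3. ]
```

Placing the last bottle. Then I'll pull back well clear for a final look.

In the tool's units: -0.389 m is -0.4863, 0.14 m is 0.175.

```bash
echo '[{"dx": -0.4863, "dy": -0.0438, "aperture": 0}, {"dx": -0.4863, "dy": -0.0438, "aperture": 0}, {"dx": -0.4863, "dy": -0.0438, "aperture": 0}, {"dx": -0.4863, "dy": -0.0438, "aperture": 0}, {"dx": -0.4863, "dy": -0.0438, "aperture": 0}, {"dx": -0.4863, "dy": -0.0438, "aperture": 0}, {"dx": -0.4863, "dy": -0.0438, "aperture": 0}, {"dx": -0.4863, "dy": -0.0438, "aperture": 0}, {"dx": -0.4863, "dy": -0.0438, "aperture": 0}, {"dx": -0.4863, "dy": -0.0438, "aperture": 0}, {"dx": -0.4863, "dy": -0.0438, "dz": 0.0625, "aperture": 0}, {"dx": -0.4863, "dy": -0.0438, "dz": 0.125, "aperture": 0}, {"dx": -0.4863, "dy": -0.0438, "dz": 0.1625, "aperture": 0}, {"dx": -0.4863, "dy": -0.0438, "dz": 0.175, "aperture": 0}, {"dx": -0.4863, "dy": -0.0438, "dz": 0.175, "aperture": 0}]' | python3 -m jog
echo '[{"aperture": 0.55}, {"aperture": 0.55}, {"aperture": 0.55}, {"dz": -0.0625, "aperture": 0.55}, {"dz": -0.125, "aperture": 0.55}, {"dz": -0.1625, "aperture": 0.55}, {"dx": -0.075, "dz": -0.225, "aperture": 0.55}, {"dx": -0.15, "dz": -0.225, "aperture": 0.55}, {"dx": -0.225, "dz": -0.225, "aperture": 0.55}, {"dx": -0.275, "dy": -0.0375, "dz": -0.225, "aperture": 0.55}, {"dx": -0.275, "dy": -0.0375, "dz": -0.225, "aperture": 0.55}, {"dx": -0.275, "dy": -0.0375, "dz": -0.225, "aperture": 0.55}]' | python3 -m jog
python3 - <<'E'
from h import *
T=wT(); w=manip.camera('wrist'); s=manip.camera('scene'); t=manip.camera('top')
L=manip.outline_of('scene','crate')
c=[w[:, 90:470], s[120:340,150:430]]
c=[cv2.resize(x,(int(x.shape[1]*420/x.shape[0]),420)) for x in c]; o=np.hstack(c); cv2.imwrite('pics/fin.png',cv2.resize(o,(800,int(o.shape[0]*800/o.shape[1]))))
cv2.imwrite('pics/wfin.png',w)
for b in bottles(): print(b)
E
```

```text
clock: 48.05
position: [0.5121, 0.0208, 0.0716]
ee_rot: [0.706, 0.708, 0.0, -0.0]
ft_force: [0.5, 0.3, -1.3]
grip_width: 0.367
grasp_force: 32.2
clock: 49.55
position: [0.4819, -0.2004, 0.2513]
ee_rot: [0.707, 0.707, 0.0, 0.0]
ft_force: [0.8, 0.7, -0.1]
grip_width: 0.55
grasp_force: 0.0
(array([ 0.5117, -0.1255]), np.float64(0.07), False, 327.0, 231.0)
(array([ 0.441 , -0.0538]), np.float64(0.06), False, 301.0, 260.0)
(array([ 0.4409, -0.124 ]), np.float64(0.05), False, 328.0, 259.0)
(array([ 0.5119, -0.0568]), np.float64(0.06), False, 304.0, 231.0)
(array([0.4408, 0.0149]), np.float64(0.04), False, 272.0, 258.0)
(array([0.5115, 0.0162]), np.float64(0.05), False, 274.0, 230.0)
(array([0.6503, 0.427 ]), np.float64(0.08), True, 110.0, 181.0)
```

View pics/fin.png

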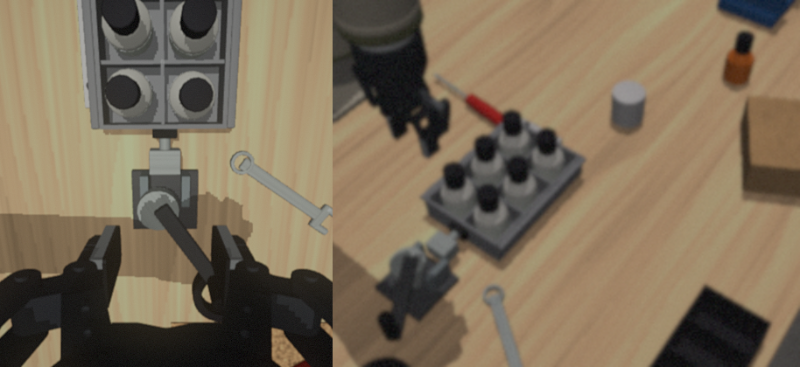

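All six bottles stand one per cell, with the pad still against the crate. The tin and the orange bottle haven't moved, and the gripper is clear.

```bash
python3 -c "
from workcell import manip
print(manip.hand_in())"
```

```text
the job is handed in; nothing more can be done
None
```

The job is handed in at about 50 s on the clock: the crate is home against the front stop and clamped snugly (pad pushed in about 3 mm by camera measurement), and all six white bottles stand upright, one per cell, with nothing else on the bench touched.

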